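# Load the model-shop cut-off saw and hang its guard

## Task

Get the small cut-off saw ready: first turn the speed controller's dial fully anticlockwise to off, then lay every tube on the bench in a V groove of the saw, one to a groove and centred along it, and swing the red clamp strap fully over them. Then lift the yellow guard door out of its rack, lower both its knuckles fully onto the two hinge pins and leave it swung shut. Leave the paint jar and glue bottle standing.

Things in the scene. Friction and masses are not known exactly. Their poses are not given: they have to be found in the camera images.
- saw: small green cut-off saw, fixed; origin on the bench under the middle groove's centre. x axis: from the guard side (towards the robot) back to the saw head; y axis: to the left, along the closed guard. Base plate 12 mm thick, x -135 to 210 mm, y +-155 mm. Saw head 200 mm high, from x = 120 mm back. End stops 58 mm high, 6 thick, at x = -80 and 80 mm. Hinge post 22 mm square, 146 mm high, at x -110, y 123 mm.
- groove_right (a point): the right-hand (saw y = -70 mm) of the saw's three parallel V grooves, 70 mm apart: where a laid tube's centre comes to lie, 55 mm above the bench. The groove runs along x, on two V supports 16 mm thick, 40 mm before and behind this point, as high as the tube's axis; the 64 mm between them is free for fingers down to the base plate.
- groove_mid (a point): the middle of the saw's three parallel V grooves, 70 mm apart: where a laid tube's centre comes to lie, 55 mm above the bench. The groove runs along x, on two V supports 16 mm thick, 40 mm before and behind this point, as high as the tube's axis; the 64 mm between them is free for fingers down to the base plate.
- groove_left (a point): the left-hand (saw y = +70 mm) of the saw's three parallel V grooves, 70 mm apart: where a laid tube's centre comes to lie, 55 mm above the bench. The groove runs along x, on two V supports 16 mm thick, 40 mm before and behind this point, as high as the tube's axis; the 64 mm between them is free for fingers down to the base plate.
- pin_low (a point): lower hinge pin: this point is on the pin's axis at its foot, on the bracket 36 mm above the bench that the knuckle comes to rest on. Pin vertical, 8 mm in diameter, 24 mm high, the top 8 mm tapered to 3 mm. In the saw's frame the pins stand at x -110, y +97 mm.
- pin_high (a point): upper hinge pin, the same, 100 mm above the lower one (foot 136 mm above the bench, bracket 8 mm thick). Bring the door in with its knuckles 30 to 65 mm above their seats: there the lower knuckle passes between lower pin and upper bracket, the upper one above its pin.
- strap_pivot (a point): vertical swing axis of the red clamp strap, in the saw's frame at x 0, y -135 mm; mid-thickness of the strap, 79 mm above the bench; the strap reaches 224 mm from it
- strap (a joint): angle of the red clamp strap, rad: 0 = fully over the tubes, at its stop, along the saw's +y across the middle of all grooves; grows as it opens, anticlockwise from above, towards the guard side (to 1.75), where it is in the way of the door. 236 mm long, 18 wide, 10 thick, passes 4 mm above laid tubes. Stays where left; about 1 N at the knob moves it.
- strap_knob (a point): centre of the strap's black upright knob: a cylinder 18 mm in diameter, 34 mm high, on top of the strap 150 mm from the pivot; this point is 105 mm above the bench, 21 mm above the strap's top face and 13 mm below the knob's top
- door_grip (a point): centre of the black grip on top of the yellow guard door (panel 150 x 150 x 10 mm, clear window, about 300 g): grip 14 mm thick, 60 long, 36 high; this point is 170 mm above the door's lower edge, over its centre of mass, 190 mm above the bench when hung. x axis: through the thickness; y: along the width to the hinge side; z up.
- door_stop (a point): rubber stop behind the free edge of the closed door, 60 mm high, 14 x 26 mm; this point is the middle of the top of its face, which the door meets. Shut, the door's y axis is along the saw's y; it opens by its free edge swinging towards the robot, clockwise from above. It swings freely and stays where left.
- knuckle_low (a point): lower hinge knuckle of the door, a tube of 21 mm outside diameter, 13 mm bore and 18 mm height: this point is on its axis at its lower end, 87 mm along the door's y from the grip and 154 mm below it; it must come down onto pin_low
- knuckle_high (a point): upper hinge knuckle, the same, 100 mm above the lower one; goes on pin_high
- rack: wooden rack in which the guard door stands upright at the start: two rails 110 mm long and 50 mm high, slot 14 mm wide along the rack's y axis; origin under its centre, the door stands on its 6 mm floor. Fixed; lift the door straight up by more than 50 mm.
- tube_a_center (a point): brass tube lying on the bench, a smooth cylinder 130 mm long and 30 mm in diameter, about 140 g; this point is its centre, its x axis runs along the tube. It rolls. May be absent in a run.
- tube_b_center (a point): copper tube lying on the bench, a smooth cylinder 130 mm long and 30 mm in diameter, about 140 g; this point is its centre, its x axis runs along the tube. It rolls. May be absent in a run.
- tube_c_center (a point): white plastic tube lying on the bench, a smooth cylinder 130 mm long and 30 mm in diameter, about 140 g; this point is its centre, its x axis runs along the tube. It rolls. May be absent in a run.
- dial (a joint): turn of the speed dial in rad: 0 = off, the end stop fully anticlockwise seen from above; grows clockwise to 4.7. Stays where left; friction 0.05 N m.
- dial_grip (a point): on the vertical axis of the black dial on top of the grey speed controller, at the height to grip (92 mm above the bench). The dial's grip bar is 49 mm long along this point's x axis (which turns with the dial), 14 mm wide and 32 mm high, its top 99 mm above the bench. Controller box 130 x 140 x 55 mm, fixed.
- paint_jar: paint jar with red cap, 48 mm diameter, 60 mm high, origin under its centre; leave it standing
- glue_bottle: glue bottle with orange cap, 48 mm diameter, 110 mm high, origin under its centre; leave it standing

How it is judged:
By the outcome, as a careful person would: the job done as asked, in the order asked, and still so for the second after the job is handed in, with the robot touching nothing.
Of tube_a, tube_b, tube_c only 2 to 3 are there at a start; the rules pass over those that are not, and their reading is None.
At some moment in a run one of tube_a, tube_b, tube_c may be knocked a few centimetres aside while the robot is not near it.
It also fails if it takes over 208 s, if anything falls off the work surface, if the arm or the gripper's body presses on something with over 40 N, if the wrist force passes 120 N, or if a joint passes its speed limit or range.

## Robot

A 6-joint arm with a two-finger parallel gripper is mounted at the origin on the work surface. World frame = base frame: x ahead of the robot, y to its left, z up, the work surface at z = 0. Lengths are in m, angles in degrees, forces in N, time in s.
With the tool pointing down it reaches from about 0.375 to 0.9 m from the base axis. Payload 3.1 kg.
Tool frame: the origin (TCP) lies on the centre line of the jaws, within the pads' length; the fingertips stand 25 mm ahead of it and the grasp point (between the pads) lies 6 mm ahead of it; z points along the fingers, y is the line along which they close (so a half turn about z gives the same grasp; the last joint's range is limited). The gripper opens to 87 mm and grips with 3 to 60 N. Pads are 19 mm wide; open, the fingers measure 117 mm over their backs; the gripper's body (75 mm by 190 mm) begins 51 mm behind the grasp point.
Start: joints at [66.549, 30.224, 82.088, -0, 67.689, -10.227], TCP at [0.143, 0.608, 0.216] pointing down, gripper open.
Joint ranges: [-176.69, 176.69], [-43.24, 126.21], [12.49, 139.97], [-82, 262], [0, 151.66], [-163.58, 163.58]. Speed limits (degrees/s): [159.86, 159.86, 180, 180, 180, 180].

## Interface

Orientations are given as a 3x3 rotation matrix whose columns are the frame's x, y, z axes.
In Python, from rig import * gives the robot as it stands.
- The arm moves only by the tool step_arm, never from a script. Its argument "steps" is a list of rows, each a list of 7 numbers: the shift along the tool's x, y, z normalised to -1 to 1, where 1 is 0.3 m, then the turn, a rotation vector about the tool's x, y, z normalised to -1 to 1, where 1 is 45 degrees, then the gripper's target within -1 to 1 (shut at 1, half-way at 0, fully open at -1). A call has 1 to 8 rows; each row is the pose to reach, as a shift and turn from the pose commanded when the call began, along the tool's axes at that moment; what a row does not reach only later rows make up. A row lasts 1/12 s, in which the tool goes at most 41.7 mm and 7.16 degrees, less where a joint would pass 70% of its speed; a pose out of reach is approached as far as the arm can. A call with a number of a shift or a turn outside -1 to 1 is refused whole. A call with a gripper value outside its range is refused whole. The fingers move at their own pace and stop on an object; the grip force is fixed at half the most. Time passes only in rows, so rows that repeat a pose let the fingers close. It gives the time, the measured TCP pose, the force, the opening and the grip force at its end, in the units of the state.
- read_state(): the state, without advancing time (a new reading comes with each control period).
- capture(name): name is "side" or "top"; returns a dict with "image" (480x640x3 uint8, red, green, blue), "vertical_fov" (degrees; the focal length in pixels is half the picture's height over the tangent of half this angle, whatever the lens; pixels are square), "cx", "cy" (the principal point, pixels), "k1" (the pictures are not rectified: a ray, as slopes to the right and down, at radius r is drawn at 1 + k1 r^2 times it, then the intrinsics apply), "world_from_camera" (4x4, takes a point from camera to world coordinates). Camera axes: x right, y down, z forward; pixel columns grow to the right and rows downward; lengths in m; the calibration is good to about 2 mm. A picture is of the moment at which its call begins. There is no depth.
- hand_in(): hands the job in; it is judged then, once.
The state is a dict: "time_s": time; "joint_positions": joint angles; "qvel": joint speeds; "tau": joint torques, N m; "position": TCP position; "tcp_rot": TCP orientation; "force": force on the tool from outside, world axes, zero at the start; "moment": the same for the moment, N m; "opening": opening from 0.0 (shut) to 1.0 (fully open); "grasp_force": force on a finger pad.
Only numpy, scipy, OpenCV 4.12 (cv2) and the standard library are available. Lean on these libraries where they do the work, as an engineer would, in place of code of your own. Each camera call takes 0.05 s, during which the arm holds its last target. There are 200 camera calls.

## Working session

There is one attempt and no reset: what is moved stays moved. The work goes in short steps, Python scripts to look and compute and a tool call to move; the robot and the scene stay as the last step left them, time stands still between calls to the robot, and variables do not carry over. Pictures are saved under pics/ and viewed, at most 15 in all, crops included, and the job is handed in when it is done.

Besides the shell and the picture viewer there is one more tool, called after ">>>" as a command line: name --pt "numbers of a row" for each row, then --argument value for the rest. step_arm: Moves the arm, as the interface text tells. Scaled input: -1 to 1 covers 0.3 m each way for a shift and 45 degrees each way for a turn. Its arguments: {"type":"object","properties":{"steps":{"type":"array"}},"required":["steps"]}

```bash
ls; mkdir -p pics
cat > h.py <<'E'
from rig import *
import numpy as np, cv2
def snap(n,f=None):
    c=capture(n); im=c["image"]
    if f: cv2.imwrite("pics/"+f,im[:,:,::-1])
    return c
def K(c):
    f=240/np.tan(np.radians(c["vertical_fov"])/2); return f
def ray(c,u,v):
    f=K(c); d=np.array([(u-c["cx"])/f,(v-c["cy"])/f]); p=d.copy()
    for _ in range(30): p=d/(1+c["k1"]*(p@p))
    T=np.array(c["world_from_camera"]); return T[:3,3],T[:3,:3]@np.array([p[0],p[1],1])
def onz(c,u,v,z):
    o,d=ray(c,u,v); return o+d*(z-o[2])/d[2]
def proj(c,P):
    T=np.array(c["world_from_camera"]); q=T[:3,:3].T@(np.array(P)-T[:3,3]); p=q[:2]/q[2]
    return p*(1+c["k1"]*(p@p))*K(c)+[c["cx"],c["cy"]]
E
python3 - <<'E'
from h import *
for n in("top","side"):
    c=snap(n,n+"0.png"); print(n,K(c),c["cx"],c["cy"],c["k1"],np.round(c["world_from_camera"],3).tolist())
s=read_state();print(s["time_s"],np.round(s["tcp_rot"],3).tolist(),s["position"])
E
```

```text
pics
top 432.99926206661246 321.6249548184422 243.9495881009216 -0.07194218186714149 [[-0.027, -0.991, 0.128, 0.352], [-1.0, 0.025, -0.014, -0.034], [0.011, -0.129, -0.992, 1.21], [0.0, 0.0, 0.0, 1.0]]
side 604.481173745177 320.15093677950495 235.68883383567314 0.05668634306140974 [[0.844, -0.319, 0.431, -0.179], [-0.537, -0.515, 0.669, -1.074], [0.009, -0.796, -0.606, 1.026], [0.0, 0.0, 0.0, 1.0]]
0.1 [[-0.973, 0.229, -0.001], [0.229, 0.973, -0.002], [0.0, -0.002, -1.0]] [0.14265848 0.60778402 0.21505563]
```

View pics/top0.png

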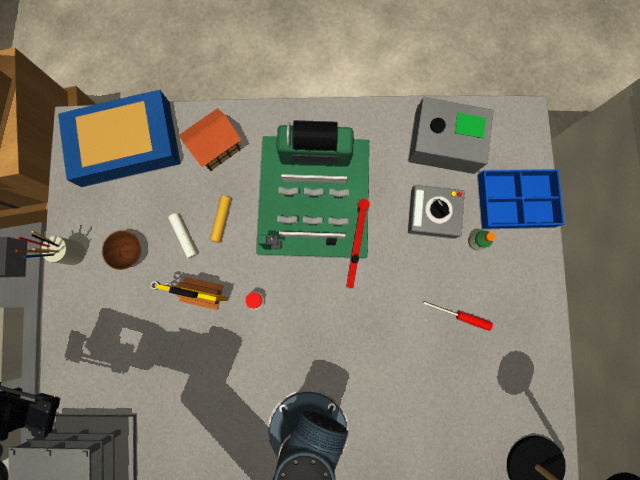

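View pics/side0.png

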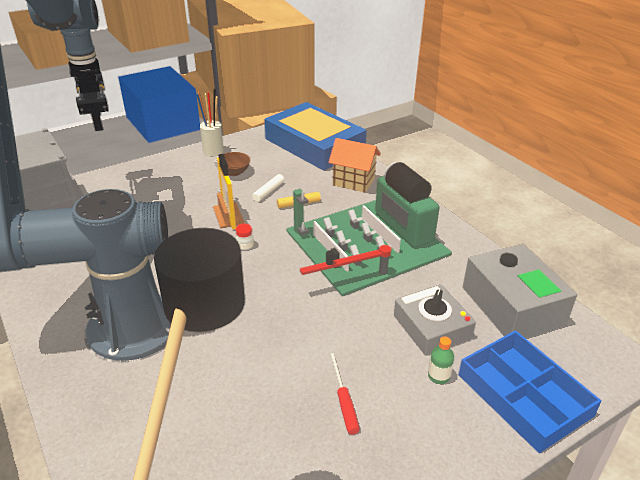

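```bash
cat > m.py <<'E'
from h import *
c=snap("top");s=snap("side")
def crop(c,x0,y0,w,h,W,H): return cv2.resize(c["image"][y0:y0+h,x0:x0+w,::-1],(W,H),interpolation=cv2.INTER_CUBIC)
a=crop(c,405,175,80,75,320,300);b=crop(c,140,255,128,80,480,300)
d=crop(c,245,125,140,105+35,400,300);e=crop(s,285,160,170,140,400,300)
cv2.imwrite("pics/m1.png",np.vstack([np.hstack([a,b]),np.hstack([d,e])]))
def blobs(c,lo,hi,amin=25):
    hsv=cv2.cvtColor(c["image"],cv2.COLOR_RGB2HSV);m=cv2.inRange(hsv,np.array(lo),np.array(hi))
    r=[]
    for q in cv2.findContours(m,cv2.RETR_EXTERNAL,cv2.CHAIN_APPROX_NONE)[0]:
        if cv2.contourArea(q)>=amin: r.append((cv2.contourArea(q),cv2.minAreaRect(q),q))
    return sorted(r,key=lambda t:-t[0])
if __name__=="__main__":
  for nm,lo,hi in(("red",(0,180,90),(4,255,255)),("yel",(15,120,90),(35,255,255)),("green",(65,70,25),(90,255,140)),("white",(0,0,205),(180,40,255)),("orange",(5,150,150),(14,255,255))):
    for n,cc in(("top",c),("side",s)):
        for A,R,q in blobs(cc,lo,hi)[:8]: print(nm,n,A,np.round(R[0],1),np.round(R[1],1),round(R[2],1))
E
python3 m.py
```

```text
red top 338.5 [358.3 227.5] [11.  58.5] 12.2
red top 259.0 [474.6 320.6] [35.9  8.7] 20.6
red top 177.5 [253.5 299.5] [15. 15.] 90.0
red top 138.0 [351.5 274.2] [ 6.6 26. ] 9.5
red side 399.5 [347.3 409.1] [45.  11.6] 74.7
red side 208.5 [362.3 255. ] [ 7.  57.1] 74.1
red side 141.0 [243. 230.] [12. 14.] 90.0
red side 81.0 [314.  266.9] [ 4.3 28.2] 76.5
yel top 3432.5 [112.8 133.7] [50.1 74.1] 77.0
yel top 1663.0 [  9.  112.5] [129.  18.] 90.0
yel top 441.5 [220.3 218.4] [10.7 46.8] 13.7
yel top 259.0 [ 23.9 209.5] [10.6 49.6] 74.7
yel top 185.5 [199.5 294.2] [57.3  7.7] 12.5
yel top 148.5 [70.5 95.5] [19. 11.] 90.0
yel top 54.0 [162.9 287. ] [13.9  5.4] 5.7
yel top 39.0 [490.5 236.5] [7. 9.] 0.0
yel side 11174.0 [274.3  62.4] [134.2 115.3] 85.1
yel side 3500.0 [145.   25.5] [51. 86.] 90.0
yel side 1847.5 [39.5 37.5] [64.9 43.9] 72.9
yel side 1093.0 [314.2 124.1] [65.5 26.2] 25.0
yel side 875.5 [198.4  89.6] [74.9 31.3] 83.9
yel side 477.5 [198.1  18. ] [38.2 16.6] 82.9
yel side 283.5 [226.3 192.9] [73.4 11.5] 81.9
yel side 127.0 [285.2 201.8] [ 9.4 16.1] 79.7
green top 11625.5 [313.
[... 290 characters left out ...]
461.9 370.1] 12.3
white side 18778.0 [ 92.6 367.9] [235.5 145.2] 73.2
white side 11167.5 [354.5  59.5] [119. 139.] 90.0
white side 4489.0 [171.6 176.1] [188.8  83.5] 18.7
white side 3139.5 [ 49.2 106.4] [49.5 78.5] 79.0
white side 1092.0 [138.7  88.2] [47.7 85.4] 79.4
white side 627.0 [13.5 22. ] [44. 27.] 90.0
white side 316.0 [462.5 351.5] [21.2 36.8] 45.0
orange top 1844.0 [209.6 136.8] [39.4 49.6] 55.0
orange top 216.0 [196.4 301.3] [42.6  7.3] 12.1
orange side 35845.0 [526.5 112.5] [225. 225.] 90.0
orange side 1013.5 [352.2 154.1] [42.5 26.3] 12.1
orange side 91.0 [219.3 215.9] [22.1  5.2] 70.3
orange side 53.5 [222.1 202.6] [21.   4.1] 67.4
orange side 40.0 [444.5 345.5] [ 7. 11.] 90.0
```

View pics/m1.png

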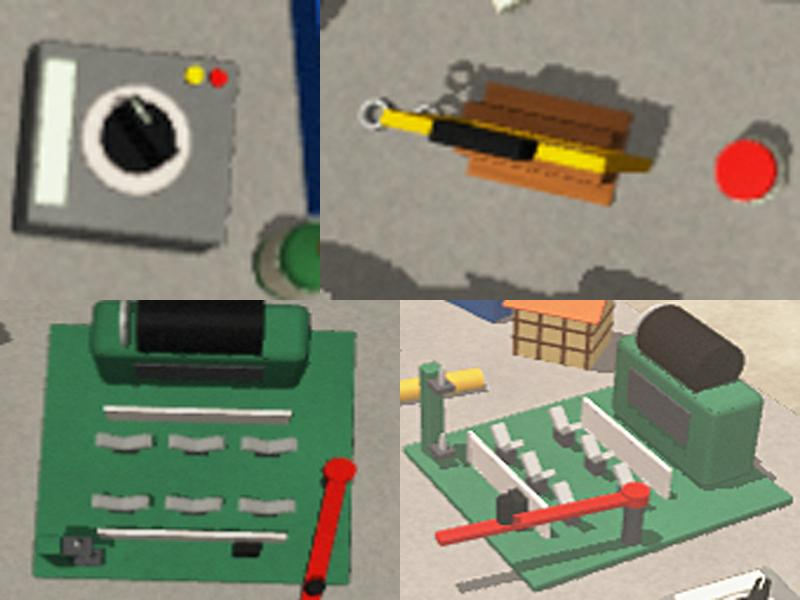

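```bash
cat > m2.py <<'E'
from m import *
hsv=cv2.cvtColor(c["image"],cv2.COLOR_RGB2HSV);m=cv2.inRange(hsv,np.array((65,60,25)),np.array((92,255,170)))
L=[];R=[];F=[]
for v in range(150,235):
    x=np.where(m[v,250:300])[0]; L.append((250+x[0]-.5,v))
for v in range(146,192):
    x=np.where(m[v,330:385])[0]; R.append((330+x[-1]+.5,v))
for u in range(285,345):
    x=np.where(m[240:270,u])[0]; F.append((u,240+x[-1]+.5))
B=[]
for u in list(range(266,276))+list(range(357,368)):
    x=np.where(m[120:160,u])[0]; B.append((u,120+x[0]-.5))
def w(P): return np.array([onz(c,u,v,.012)[:2] for u,v in P])
W=[w(P) for P in(L,R,F,B)]
# model: p = O + R(th)(x,y): L: y=.155; R: y=-.155; F: x=-.135; B: x=.21
from scipy.optimize import least_squares
def f(q):
    X=np.array([np.cos(q[2]),np.sin(q[2])]);Y=np.array([-X[1],X[0]]);O=q[:2]
    return np.concatenate([(W[0]-O)@Y-.155,(W[1]-O)@Y+.155,(W[2]-O)@X+.135,(W[3]-O)@X-.21])
r=least_squares(f,[.7,0,0],loss="soft_l1",f_scale=.002)
q=r.x;print("saw",np.round(q[:2],4),np.degrees(q[2]),[np.round(k.mean()*1e3,1) for k in np.split(r.fun,np.cumsum([len(a) for a in W])[:-1])])
def tri(pt,ps):
    o,d=ray(c,*pt);o2,d2=ray(s,*ps)
    A=np.stack([d,-d2],1);t=np.linalg.lstsq(A,o2-o,rcond=None)[0];a=o+t[0]*d;b=o2+t[1]*d2
    return np.round((a+b)/2,4),round(np.linalg.norm(a-b)*1e3,1)
if __name__=="__main__":
  X=np.array([np.cos(q[2]),np.sin(q[2])]);Y=np.array([-X[1],X[0]])
  P=lambda x,y,z:np.r_[q[:2]+x*X+y*Y,z]
  for nm,p in(("gmid",P(0,0,.055)),("pivot",P(0,-.135,.084)),("pinhigh",P(-.11,.097,.16)),("post",P(-.11,.123,.146))): print(nm,np.round(p,4),np.round(proj(c,p),1),np.round(proj(s,p),1))
  print("pivot seen",onz(c,364,203,.084),tri((364,203),(385,252)))
  for nm,(lo,hi) in dict(yel=((15,120,90),(35,255,255)),white=((0,0,150),(180,40,255))).items():
    for A,Rr,k in blobs(c,lo,hi):
        if 150<Rr[0][0]<240 and 190<Rr[0][1]<260:
            bx=cv2.boxPoints(Rr);e=np.array([onz(c,*p,.015)[:2] for p in bx]);l=[e[1]-e[0],e[2]-e[1]];l.sort(key=np.linalg.norm)
            print(nm,A,np.round(onz(c,*Rr[0],.018),4),[round(np.linalg.norm(x),4) for x in l],np.degrees(np.arctan2(l[1][1],l[1][0])))
  for nm,a,b in(("knuckle",(155,286),(221,159)),):pass
  A=crop(c,415,185,48,48,384,384);Bq=crop(s,390,280,96,72,416,312)
  D=crop(s,195,140,64,96,256,384);E=crop(c,145,265,104,48,544,216)
  can=np.zeros((600,800,3),np.uint8);can[:384,:384]=A;can[:312,384:]=Bq;can[384:,:544]=E;cv2.imwrite("pics/m2.png",can)
  cv2.imwrite("pics/m3.png",crop(s,185,130,80,110,436,600))
E
python3 m2.py
```

```text
saw [ 0.6091 -0.0307] -3.2666677096001706 [np.float64(-0.5), np.float64(0.9), np.float64(0.4), np.float64(-1.4)]
gmid [ 0.6091 -0.0307  0.055 ] [313.1 204.9] [356.3 229.7]
pivot [ 0.6014 -0.1654  0.084 ] [363.7 204.2] [385.4 248.7]
pinhigh [0.5048 0.0725 0.16  ] [271.7 238.3] [302.9 190.1]
post [0.5063 0.0984 0.146 ] [261.8 238.8] [298.4 189.9]
pivot seen [ 0.60469342 -0.16627339  0.084     ] (array([ 0.6044, -0.166 ,  0.0735]), np.float64(5.9))
yel 441.5 [0.5855 0.231  0.018 ] [np.float64(0.0306), np.float64(0.1328)] -13.573528673307552
```

View pics/m2.png

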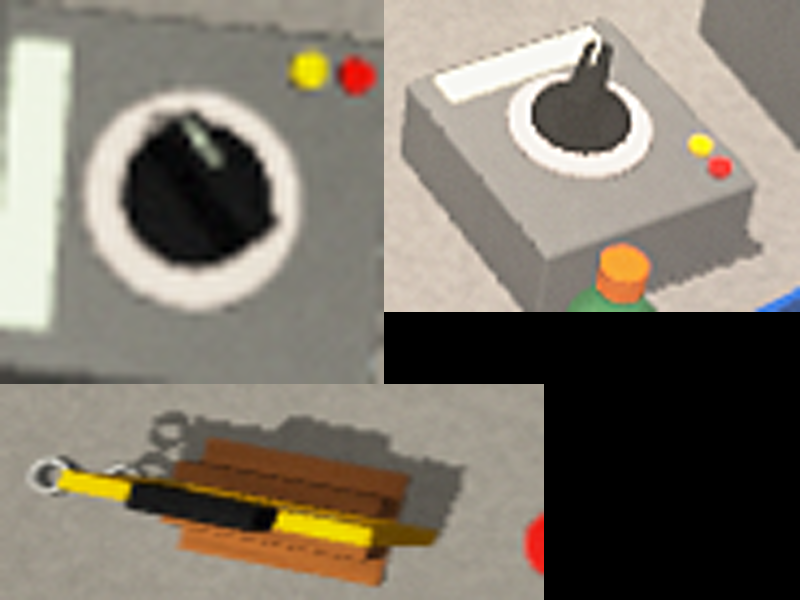

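View pics/m3.png

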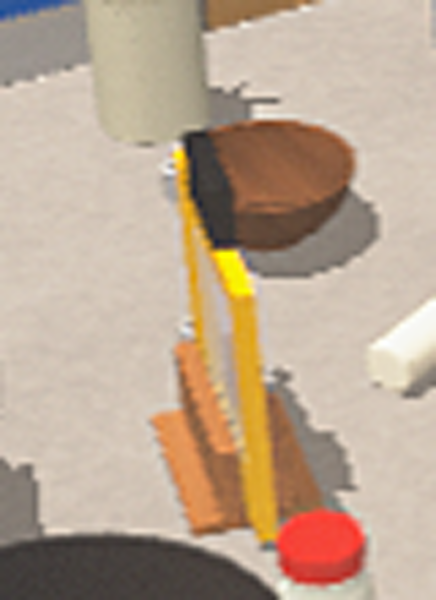

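```bash
cat > p.py <<'E'
from h import *
from scipy.spatial.transform import Rotation as Ro
def Ry(yaw): # tool down, tool y at yaw
    a=np.radians(yaw);y=np.array([np.cos(a),np.sin(a),0]);z=np.array([0,0,-1.]);return np.stack([np.cross(y,z),y,z],1)
def plan(*w,start=None):
    s=read_state();p,R=(np.array(s["position"]),np.array(s["tcp_rot"])) if start is None else (np.array(start[:3]),Ry(start[3]))
    for q in w:
        t=np.array(q[:3],float);T=Ry(q[3]);d=R.T@(t-p);r=Ro.from_matrix(R.T@T).as_rotvec(degrees=True)
        n=max(np.linalg.norm(d)/.0417,np.linalg.norm(r)/7.16)
        print(np.round(d/.3,3).tolist(),np.round(r/45,3).tolist(),"rows %.1f"%n);p,R=t,T
def st():
    s=read_state();R=np.array(s["tcp_rot"]);print("t%.1f"%s["time_s"],np.round(s["position"],4),"yaw %.1f"%np.degrees(np.arctan2(R[1,1],R[0,1])),"F",np.round(s["force"],1),"M",np.round(s["moment"],2),"op %.3f gf %.1f"%(s["opening"],s["grasp_force"]),"j",np.round(s["joint_positions"],0))
E
cat > d.py <<'E'
from m2 import *
from p import *
print("dial",onz(c,438.5,209.5,.056),onz(c,439.4,209,.067),tri((438.5,209.5),(431.5+.0,308)))
m=cv2.inRange(c["image"][178:238,408:470],(0,0,0),(48,48,48))
for k in cv2.findContours(m,cv2.RETR_EXTERNAL,cv2.CHAIN_APPROX_NONE)[0]:
    if cv2.contourArea(k)>60: print("black",cv2.contourArea(k),np.array(cv2.minAreaRect(k)[0])+[408,178],cv2.minAreaRect(k)[1:])
m=cv2.inRange(cv2.cvtColor(c["image"],cv2.COLOR_RGB2HSV)[200:270,160:205],(0,0,175),(180,50,255))
for k in cv2.findContours(m,cv2.RETR_EXTERNAL,cv2.CHAIN_APPROX_NONE)[0]:
    if cv2.contourArea(k)>60: print("white",cv2.contourArea(k),np.array(cv2.minAreaRect(k)[0])+[160,200],cv2.minAreaRect(k)[1:])
print("knuckle high top",tri((145+48*104/544,265+(475-384)*48/216),(185+170*80/436,130+170*110/600)))
g=onz(c,145+200*104/544,265+(507-384)*48/216,.16+.032);print("grip top",g)
print("kn on z",onz(c,145+48*104/544,265+(475-384)*48/216,.14))
D=onz(c,438.5,209.5,.056)
plan((.2,.55,.33,77),(.36,.34,.33,34),(.45,.07,.33,-9),(.58,-.2,.3,-52),(D[0],D[1],.2,-52),(D[0],D[1],.098,-52))
E
python3 d.py
```

```text
saw [ 0.609  -0.0308] -3.1525504799771302 [np.float64(-0.4), np.float64(0.8), np.float64(0.5), np.float64(-1.5)]
dial [ 0.58835281 -0.37376397  0.056     ] [ 0.58742883 -0.37309597  0.067     ] (array([ 0.5841, -0.3707,  0.0584]), np.float64(8.4))
black 199.5 [439.25000381 208.75      ] ((16.970561981201172, 16.26345443725586), 45.0)
white 392.0 [180.98426056 235.04302216] ((46.710960388183594, 9.653165817260742), 65.0952377319336)
knuckle high top (array([0.3957, 0.3731, 0.1305]), np.float64(5.3))
grip top [0.37728964 0.27910577 0.192     ]
kn on z [0.39767728 0.36829531 0.14      ]
[-0.23, -0.146, -0.381] [-0.0, -0.0, -0.005] rows 3.4
[-0.677, -0.562, 0.0] [0.0, 0.0, 0.956] rows 6.3
[-0.914, -0.255, 0.0] [0.0, 0.0, 0.956] rows 6.8
[-0.821, 0.569, 0.1] [0.0, 0.0, 0.956] rows 7.2
[-0.335, 0.474, 0.333] [0.0, 0.0, 0.0] rows 4.8
[0.0, 0.0, 0.34] [0.0, 0.0, 0.0] rows 2.4
```

>>> step_arm --pt "-0.23 -0.146 -0.38 0 0 0 -1" --pt "-0.23 -0.146 -0.38 0 0 0 -1" --pt "-0.23 -0.146 -0.38 0 0 0 -1" --pt "-0.23 -0.146 -0.38 0 0 0 -1"

```text
time_s: 0.73
position: [0.203, 0.5502, 0.3352]
tcp_rot: [[-0.973, 0.23, 0.005], [0.23, 0.973, 0.006], [-0.004, 0.007, -1.0]]
force: [0.9, 0.9, 0.4]
opening: 0.998
grasp_force: 0.0
```

>>> step_arm --pt "-0.677 -0.562 0 0 0 0.956 -1" --pt "-0.677 -0.562 0 0 0 0.956 -1" --pt "-0.677 -0.562 0 0 0 0.956 -1" --pt "-0.677 -0.562 0 0 0 0.956 -1" --pt "-0.677 -0.562 0 0 0 0.956 -1" --pt "-0.677 -0.562 0 0 0 0.956 -1" --pt "-0.677 -0.562 0 0 0 0.956 -1" --pt "-0.677 -0.562 0 0 0 0.956 -1"

```text
time_s: 1.4
position: [0.3612, 0.3369, 0.3296]
tcp_rot: [[-0.551, 0.834, 0.0], [0.834, 0.551, -0.001], [-0.001, -0.0, -1.0]]
force: [-0.1, 0.1, 0.6]
opening: 0.997
grasp_force: 0.0
```

>>> step_arm --pt "-0.914 -0.255 0 0 0 0.956 -1" --pt "-0.914 -0.255 0 0 0 0.956 -1" --pt "-0.914 -0.255 0 0 0 0.956 -1" --pt "-0.914 -0.255 0 0 0 0.956 -1" --pt "-0.914 -0.255 0 0 0 0.956 -1" --pt "-0.914 -0.255 0 0 0 0.956 -1" --pt "-0.914 -0.255 0 0 0 0.956 -1" --pt "-0.914 -0.255 0 0 0 0.956 -1"

```text
time_s: 2.07
position: [0.4504, 0.0647, 0.3299]
tcp_rot: [[0.166, 0.986, 0.002], [0.986, -0.166, -0.002], [-0.002, 0.002, -1.0]]
force: [-0.1, 0.8, -0.4]
opening: 0.999
grasp_force: 0.0
```

>>> step_arm --pt "-0.821 0.569 0.1 0 0 0.956 -1" --pt "-0.821 0.569 0.1 0 0 0.956 -1" --pt "-0.821 0.569 0.1 0 0 0.956 -1" --pt "-0.821 0.569 0.1 0 0 0.956 -1" --pt "-0.821 0.569 0.1 0 0 0.956 -1" --pt "-0.821 0.569 0.1 0 0 0.956 -1" --pt "-0.821 0.569 0.1 0 0 0.956 -1" --pt "-0.821 0.569 0.1 0 0 0.956 -1"

```text
time_s: 2.73
position: [0.5796, -0.2058, 0.2983]
tcp_rot: [[0.792, 0.61, 0.001], [0.61, -0.792, -0.002], [-0.0, 0.002, -1.0]]
force: [0.3, -0.0, -0.3]
opening: 1.002
grasp_force: 0.0
```

```bash
python3 -c "
from p import *
st()
plan((.588,-.373,.2,-52),(.588,-.373,.098,-52))"
```

```text
t2.7 [ 0.5796 -0.2058  0.2983] yaw -52.4 F [ 0.3 -0.  -0.3] M [-0.08  0.08 -0.01] op 1.002 gf 0.0 j [-30.  25.  78.  -0.  77.  23.]
[-0.318, 0.458, 0.329] [0.003, 0.0, -0.009] rows 4.7
[0.0, 0.0, 0.34] [0.0, 0.0, 0.0] rows 2.4
```

>>> step_arm --pt "-0.318 0.458 0.329 0 0 -0.009 -1" --pt "-0.318 0.458 0.329 0 0 -0.009 -1" --pt "-0.318 0.458 0.329 0 0 -0.009 -1" --pt "-0.318 0.458 0.329 0 0 -0.009 -1" --pt "-0.318 0.458 0.329 0 0 -0.009 -1" --pt "-0.318 0.458 0.329 0 0 -0.009 -1"

```text
time_s: 3.23
position: [0.5844, -0.3708, 0.1962]
tcp_rot: [[0.788, 0.615, -0.004], [0.615, -0.788, 0.003], [-0.002, -0.005, -1.0]]
force: [0.1, 0.9, -1.5]
opening: 1.005
grasp_force: 0.0
```

>>> step_arm --pt "0 0 0.11 0 0 0 -0.4" --pt "0 0 0.22 0 0 0 -0.4" --pt "0 0 0.34 0 0 0 -0.4" --pt "0 0 0.34 0 0 0 -0.4" --pt "0 0 0.34 0 0 0 0.3" --pt "0 0 0.34 0 0 0 0.3"

```text
time_s: 3.73
position: [0.5871, -0.368, 0.1011]
tcp_rot: [[0.786, 0.619, 0.002], [0.619, -0.786, -0.001], [0.001, 0.002, -1.0]]
force: [0.1, -0.3, 0.4]
opening: 0.633
grasp_force: 0.0
```

```bash
python3 -c "
from m import *
from p import *
st()
cv2.imwrite('pics/m4.png',np.hstack([crop(c,400,170,90,90,400,400),crop(s,380,240,110,110,400,400)]))"
```

```text
t3.8 [ 0.5875 -0.3693  0.1026] yaw -51.8 F [0.2 0.8 0.2] M [-0.07  0.08  0.02] op 0.544 gf 0.0 j [-41.  43.  77.   0.  60.  10.]
```

View pics/m4.png

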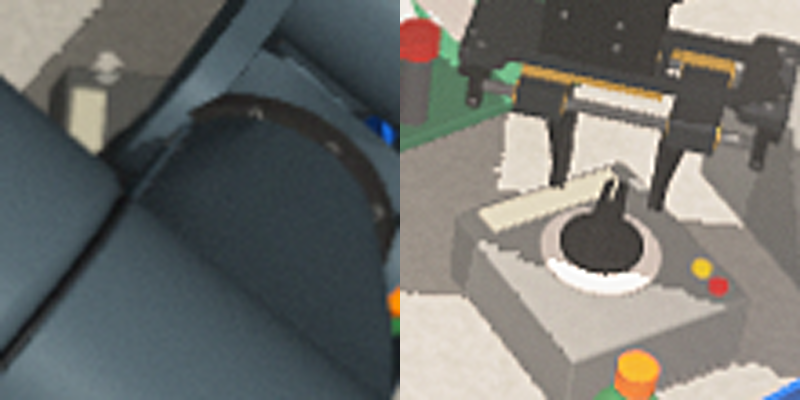

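>>> step_arm --pt "0 0 0.015 0 0 0 1" --pt "0 0 0.015 0 0 0 1" --pt "0 0 0.015 0 0 0 1" --pt "0 0 0.015 0 0 0 1" --pt "0 0 0.015 0 0 0 1" --pt "0 0 0.015 0 0 0 1"

```text
time_s: 4.33
position: [0.5854, -0.3688, 0.0949]
tcp_rot: [[0.787, 0.617, 0.0], [0.617, -0.787, -0.0], [0.0, 0.0, -1.0]]
force: [0.8, 0.4, 0.2]
opening: 0.082
grasp_force: 0.0
```

```bash
python3 -c "
from p import *
st()"
```

```text
t4.3 [ 0.5854 -0.3688  0.0949] yaw -51.9 F [0.8 0.4 0.2] M [-0.09  0.14  0.03] op 0.082 gf 0.0 j [-41.  43.  77.  -0.  60.  10.]
```

```bash
python3 -c "
from m import *
from p import *
st()
cv2.imwrite('pics/m5.png',crop(s,395,250,80,80,600,600))
print(proj(s,(.588,-.373,.099)),proj(s,(.588,-.373,.067)),proj(s,(.5854,-.3688,.07)))"
```

```text
t4.4 [ 0.5853 -0.3688  0.0947] yaw -51.9 F [-0.3  0.   0.1] M [-0.06  0.13  0.01] op 0.028 gf 0.0 j [-41.  43.  77.   0.  60.  10.]
[437.50900276 294.40675075] [435.75465428 304.77111671] [433.81210817 303.13728405]
```

View pics/m5.png

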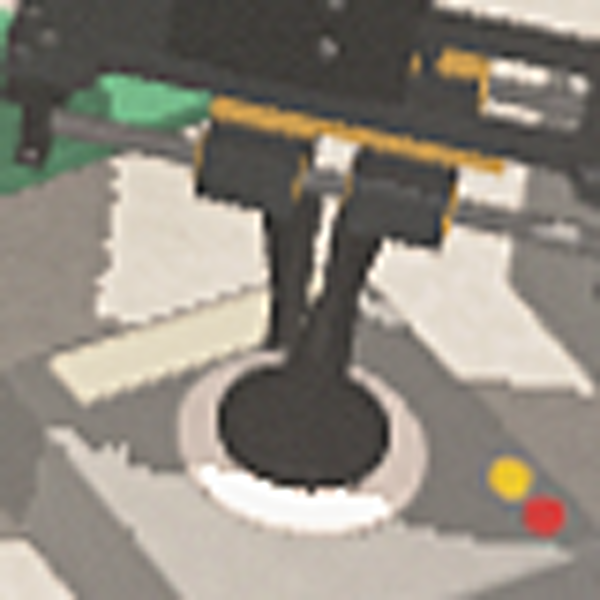

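```bash
python3 -c "
from p import *
s=snap('side');st()
print(proj(s,(.1427,.6078,.19)),proj(s,(.5872,-.3685,.0765)))
t=snap('top');print(proj(t,(.1427,.6078,.19)))
im=cv2.imread('pics/side0.png');im2=cv2.imread('pics/top0.png')
cv2.imwrite('pics/m6.png',np.hstack([cv2.resize(im[70:150,50:130],(300,300)),cv2.resize(s['image'][250:330,395:475,::-1],(300,300),interpolation=2)]))
"
```

```text
t4.5 [ 0.5853 -0.3688  0.0947] yaw -51.9 F [ 0.2  0.  -1.2] M [-0.09  0.12 -0.02] op 0.016 gf 0.0 j [-41.  43.  77.   0.  60.  10.]
[100.30963474 131.10980789] [434.67666697 300.68416014]
[ 46.16121285 394.8767969 ]
```

View pics/m6.png

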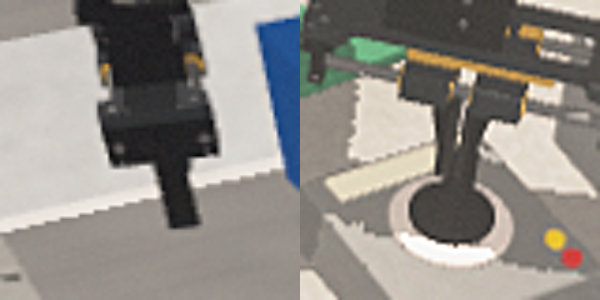

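```bash
cat >> h.py <<'E'
def asc(c,x0,y0,w,h,q=12):
    g=c["image"][y0:y0+h,x0:x0+w].mean(2)
    for i,r in enumerate(g): print(y0+i,"".join(" " if k>120 else "0123456789abcdef"[int(k//q)] for k in r))
E
python3 -c "
from p import *
s=snap('side');st();asc(s,418,270,40,48,8)"
```

```text
t4.6 [ 0.5854 -0.3688  0.0947] yaw -51.9 F [-0.3 -0.2  0.4] M [-0.13  0.13 -0.05] op 0.006 gf 0.0 j [-41.  43.  77.   0.  60.  10.]
270 cde e9899999899888c8    689bbcd        e
271  dbbb899999999999a a   e7888888abcdd    
272     a899999999999b c   7889989988888ab  
273     8899999999999d ddd 8b988899889986   
274     6999999999999 eee d9abbbbb8899887   
275     6889899999989 aceec99aaabcbbb897    
276     d957788999999 79abc999999aaabab9    
277          aa788999a788e99999999999aab ddc
278             e79a97888b9999999999999a dee
279              5787888899999999999998  ebc
280              5787889889999999999988     
281              47788988988887c7778987e    
282              877789c9888775    ab69     
283              967898a897876e             
284              e677989997776              
285               678988987779              
286               67898898777               
287               67988898777               
288               5799889777be              
289               5799899878  d             
290               5799899787d               
291               57898
[... 484 characters left out ...]
788888888888888776d            e
303       d78888888888888888876e            
304       6788888888888888887877    f       
305       6789888888888888888886b           
306       58888888888888888888877           
307       77888888988988888888875           
308       c7888889888888888888875           
309        5888889988988888888876           
310        b68888889888888888886            
311         b6899989888888888877            
312 e         57889999998888878             
313            95788899988776b              
314              e755666656cb               
315                   9                     
316                                  e      
317                                 e
```

>>> step_arm --pt "0 0 -0.15 0 0 0 1" --pt "0 0 -0.3 0 0 0 1" --pt "0 0 -0.3 0 0 0 1" --pt "0 0 -0.3 0 0 0 1"

```text
time_s: 4.92
position: [0.5877, -0.3707, 0.1895]
tcp_rot: [[0.787, 0.617, 0.007], [0.617, -0.787, -0.006], [0.002, 0.009, -1.0]]
force: [0.4, -1.1, -1.1]
opening: 0.004
grasp_force: 0.0
```

```bash
python3 -c "
from p import *
s=snap('side');st();asc(s,418,240,40,75,8)
p=read_state()['position'];print(proj(s,p-np.array([0,0,.025])),proj(s,(.588,-.373,.067)))"
```

```text
t5.0 [ 0.5862 -0.3693  0.1866] yaw -51.9 F [-0.7  0.8 -0.8] M [-0.07  0.1  -0.01] op 0.005 gf 0.0 j [-41.  37.  73.   0.  69.  10.]
240 cccccccccc99999999999899 9 edc99999a9aba
241 ccccdccccd9899999999999ae6ad 9999a9999a9
242 cccccccdcbbbbbaa899999999789c999aa999999
243 dcdcdcbbbbccccccbba799a9789899a9aa9aaaaa
244 ddccbbbcccccccccbc b788888989aaa9aa9a999
245 cbbbccccccccbbc    b78877988899a9999999a
246 bccccccccbcbc      b788889999888888c7878
247 cbcbcbbbc c        e788889999888879    b
248 d                   67888999988876      
249                     68879999988878      
250                     6788899998886       
251                     8788999998878       
252                     b88899998877e       
253                     b67999999888de      
254                     b7899999887abd      
255                     e7899899877e        
256                      789999987a         
257                     d789999977          
258                   eda789999876          
259                edccc8889999876          
260             eedcbbd 8799999878          
261           edccbcd  
[... 1762 characters left out ...]
              
301         779998aa9aa998888d   e          
302        78899999aaaa9998987e             
303       d89999999a99998998987e            
304       7899999998999999899888            
305       6889999999999989999987c           
306       68999899999999988998988           
307       88899999999999899999986           
308       c79aaa999a9999999899986           
309        68aaa99999998999988988           
310         689a9999999999a9a987            
311          6899999989999aaa988            
312           5889a99999a9a9977             
313            96799999999976a              
314              e766777666a          e     
[439.31997815 272.60098685] [435.75465428 304.77111671]
```

```bash
python3 -c "
from p import *
s=snap('side');t=snap('top')
for z in (.162,.172,.182,.19): print(z,onz(s,444.5,263.5,z))
print(onz(s,98.5,130,.19),onz(s,435.3,308.2,.056),onz(t,438.5,209.5,.056))
for nm,c in(('s',s),('t',t)): print(c['k1'],K(c),np.round(c['world_from_camera'],4).tolist())
"
```

```text
0.162 [ 0.61638136 -0.35211206  0.162     ]
0.172 [ 0.60717013 -0.36046231  0.172     ]
0.182 [ 0.59795889 -0.36881256  0.182     ]
0.19 [ 0.5905899  -0.37549276  0.19      ]
[0.14031461 0.61721202 0.19      ] [ 0.58841311 -0.37299441  0.056     ] [ 0.58835281 -0.37376397  0.056     ]
0.05668634306140974 604.481173745177 [[0.8438, -0.3192, 0.4314, -0.1794], [-0.5366, -0.5149, 0.6685, -1.0735], [0.0087, -0.7956, -0.6057, 1.026], [0.0, 0.0, 0.0, 1.0]]
-0.07194218186714149 432.99926206661246 [[-0.0267, -0.9914, 0.1284, 0.3517], [-0.9996, 0.0251, -0.0144, -0.0342], [0.0111, -0.1288, -0.9916, 1.2104], [0.0, 0.0, 0.0, 1.0]]
```

>>> step_arm --pt "0 0 0 0 0 0 -1" --pt "0 0 0 0 0 0 -1" --pt "0 0 0 0 0 0 -1" --pt "0 0 0 0 0 0 -1" --pt "0 0 0 0 0 0 -1" --pt "0 0 0 0 0 0 -1" --pt "0 0 0 0 0 0 -1" --pt "0 0 0 0 0 0 -1"

```text
time_s: 5.73
position: [0.5854, -0.3687, 0.1848]
tcp_rot: [[0.787, 0.617, 0.0], [0.617, -0.787, -0.0], [0.0, 0.0, -1.0]]
force: [-0.0, -0.4, -0.5]
opening: 0.529
grasp_force: 0.0
```

>>> step_arm --pt "0 0 0.1 0 0 0 -1" --pt "0 0 0.2 0 0 0 -1" --pt "0 0 0.28 0 0 0 -1" --pt "0 0 0.32 0 0 0 -1" --pt "0 0 0.32 0 0 0 -1" --pt "0 0 0.32 0 0 0 -1"

```text
time_s: 6.23
position: [0.5855, -0.3688, 0.0887]
tcp_rot: [[0.787, 0.617, -0.0], [0.617, -0.787, 0.0], [-0.0, -0.0, -1.0]]
force: [-0.4, -0.3, -0.8]
opening: 0.955
grasp_force: 0.0
```

```bash
python3 -c "
from p import *
s=snap('side');st();asc(s,400,265,60,50,8)
p=read_state()['position'];print(proj(s,p-np.array([0,0,.025])))"
```

```text
t6.3 [ 0.5863 -0.3695  0.09  ] yaw -51.9 F [-0.3  0.2  0.2] M [-0.14  0.09  0.01] op 0.977 gf 0.0 j [-41.  44.  77.   0.  59.  10.]
265 8779a9888aabcd           eb9788888999988998888879988        
266 779a9899888889aabddb         ee9978889999999999899989 e     
267 89e 899999988898777d              eb988888999999999998879be 
268 89dc9999a99988889d9                   ee99878888999999999887
269 7c b999999999989bca                          a67778899999999
270 89eb89999999999adcc                              aa677889999
271 7ad999999999998a eeddd                                a77788
272 7ac999999999999b eeeeedcdc                                ba
273 7bb888989999998ae9bcddcdeeeddd                              
274 c  eb9788999999ab798d ddbccddeedccc                         
275        ed99889998778       dbccddeeeddc                     
276            db988887b           cdbcccdeedcde                
277             a787787a                dbccddeeeddc            
278             e687888e                    cebcdddedecce       
279             e678897                         cdbddddeee
[... 1609 characters left out ...]
88888878    e   ed8b  
305                         6788888888898888888877b         de  
306                         67888888988888888888877             
307                         78888888988898888888875             
308      ef                 c7888888898888888888875             
309        e                 6888889888888888888877             
310 f          e             b68888998888898888876              
311             ef            b7799988988888888877       f      
312                e           e57889999998888878               
313                   ee         95788889888877c               e
314                                e745666555ba         e       
[434.04557358 304.76913955]
```

>>> step_arm --pt "0 0 0 0 0 0 1" --pt "0 0 0 0 0 0 1" --pt "0 0 0 0 0 0 1" --pt "0 0 0 0 0 0 1" --pt "0 0 0 0 0 0 1" --pt "0 0 0 0 0 0 1" --pt "0 0 0 0 0 0 1" --pt "0 0 0 0 0 0 1"

```text
time_s: 6.95
position: [0.5854, -0.3687, 0.0887]
tcp_rot: [[0.787, 0.617, -0.0], [0.617, -0.787, 0.0], [-0.0, -0.0, -1.0]]
force: [-0.1, 0.0, -0.5]
opening: 0.475
grasp_force: 0.0
```

>>> step_arm --pt "0 0 0 0 0 0 1" --pt "0 0 0 0 0 0 1" --pt "0 0 0 0 0 0 1"

```text
time_s: 7.2
position: [0.5854, -0.3687, 0.0887]
tcp_rot: [[0.787, 0.617, -0.0], [0.617, -0.787, 0.0], [-0.0, -0.0, -1.0]]
force: [1.2, -0.7, -0.0]
opening: 0.247
grasp_force: 0.8
```

```bash
python3 -c "
from p import *
s=snap('side');st();asc(s,418,270,34,34,8)"
```

```text
t7.2 [ 0.5864 -0.3699  0.0889] yaw -51.9 F [ 3.3 -5.3 -3.9] M [-1.03 -0.5  -0.06] op 0.203 gf 3.1 j [-41.  44.  77.  -0.  59.  10.]
270 888988898888879              eeaa8
271 8999999888988a9                  e
272 8999999999988dc             dde   
273 899999999999bec             789bdd
274 89998999999a  dde           688889
275 899999999989 eee dddc       789988
276 89989999999a bcdddddeedcce  a88888
277 967778999999 789  ebccddee bbbcbb9
278     aa789999977a      cecd 8aaaabb
279        e7998787d           89999aa
280         5788787d         dc9999999
281         4778889          a99999999
282         8788889          789a99a99
283         968788a          699999999
284         e67788a          788888777
285          67897a         9887876   
286         e67898b     cee 8887768   
287          57887b      e  898875    
288          57888         e898768    
289          57889      d ec88876     
290          47888    d46 8899768     
291          57989    66  689976      
292          5788b    57 d689877      
293          5789    96b 7899878      
294          6899    57c 789986b ee   
295         b6889   a6899789976d   ee 
296         96789  e77888889977     ee
297         9cab   c78788889878      e
298            e  e88888888987b       
299           da67778888879986        
300  ee      97878888888879988  e     
301         777888888788878888   ee   
302        7788888888988888887e       
303       d78888888899888888886e   e
```

>>> step_arm --pt "0 0.007 0 0 0 0 0.1" --pt "0 0.007 0 0 0 0 0.1" --pt "0 0.007 0 0 0 0 0.1" --pt "0 0.007 0 0 0 0 0.1" --pt "0 0.007 0.02 0 0 0 0.1" --pt "0 0.007 0.035 0 0 0 0.1" --pt "0 0.007 0.045 0 0 0 0.1" --pt "0 0.007 0.06 0 0 0 0.1"

```text
time_s: 7.92
position: [0.5866, -0.3701, 0.0702]
tcp_rot: [[0.787, 0.617, -0.0], [0.617, -0.787, 0.0], [-0.0, -0.001, -1.0]]
force: [0.0, -0.7, -0.6]
opening: 0.448
grasp_force: 0.0
```

>>> step_arm --pt "0 0 0 0 0 0 1" --pt "0 0 0 0 0 0 1" --pt "0 0 0 0 0 0 1" --pt "0 0 0 0 0 0 1" --pt "0 0 0 0 0 0 1" --pt "0 0 0 0 0 0 1" --pt "0 0 0 0 0 0 1" --pt "0 0 0 0 0 0 1"

```text
time_s: 8.58
position: [0.5874, -0.3713, 0.0712]
tcp_rot: [[0.787, 0.617, 0.002], [0.617, -0.787, -0.002], [0.0, 0.003, -1.0]]
force: [2.5, -2.7, -1.5]
opening: 0.153
grasp_force: 29.8
```

```bash
python3 -c "
from p import *
s=snap('side');st();asc(s,418,275,34,34,8)"
```

```text
t8.6 [ 0.5874 -0.3712  0.0711] yaw -51.9 F [ 2.5 -2.8 -1.8] M [-0.52 -0.24  0.04] op 0.164 gf 29.8 j [-41.  45.  77.  -0.  57.  10.]
275    7889aacdd          ee9978889899
276   a789888899bbdd           eba8888
277 d 88998888888888a              ee9
278 ee8999999999899d8          ce     
279 d 8999999999899c9          79bcdd 
280  e8998989999999eb          788898b
281  9899999999989b edc       87888988
282  a889999999989deeeeedcdc  78889899
283  778889999999a 9ccddddefedaabbb989
284   e96778899999d799  ebdded99aabbbb
285        ab789998777  eeeead99999abb
286           78997887  d   8a99999999
287           8788887b   e e89999a9999
288           b678888      b8999999999
289           e678889  c  a989a9999999
290           e678889 65  698888887788
291            677888 57 778987878   b
292            578898a6a 67997776     
293            57898897  67888877     
294            47898777 b7898877b     
295            97898877997898777  ee  
296            8789878887789877c    ee
297            9789988888899878      e
298            978987888879887c       
299            878888888889986e       
300  ee      a6789888888889876        
301         777889888888899876   ee   
302        7688899888888899777a       
303       d68888898888888998786e    f 
304       6888888888888889988877    e 
305       5788888888888889988876e     
306       58888888888888888888879     
307       77888888888888888888875     
308       c6888788888888888888877
```

>>> step_arm --pt "0 0 0 0 0 -0.12 1" --pt "0 0 0 0 0 -0.24 1" --pt "0 0 0 0 0 -0.36 1" --pt "0 0 0 0 0 -0.48 1" --pt "0 0 0 0 0 -0.6 1" --pt "0 0 0 0 0 -0.7 1" --pt "0 0 0 0 0 -0.8 1" --pt "0 0 0 0 0 -0.8 1"

```text
time_s: 9.3
position: [0.5872, -0.3711, 0.0712]
tcp_rot: [[0.272, 0.962, 0.001], [0.962, -0.272, -0.001], [-0.001, 0.002, -1.0]]
force: [2.3, -2.3, 0.3]
opening: 0.162
grasp_force: 29.8
```

```bash
python3 -c "
from p import *
st()"
```

```text
t9.3 [ 0.5872 -0.3711  0.0712] yaw -15.8 F [ 2.3 -2.3  0.3] M [-0.56 -0.22  0.05] op 0.162 gf 29.8 j [-41.  45.  77.  -0.  57. -26.]
```

>>> step_arm --pt "0 0 0 0 0 -0.12 1" --pt "0 0 0 0 0 -0.24 1" --pt "0 0 0 0 0 -0.36 1" --pt "0 0 0 0 0 -0.48 1" --pt "0 0 0 0 0 -0.6 1" --pt "0 0 0 0 0 -0.7 1" --pt "0 0 0 0 0 -0.8 1" --pt "0 0 0 0 0 -0.8 1"

```text
time_s: 9.97
position: [0.5869, -0.3711, 0.0711]
tcp_rot: [[-0.344, 0.939, 0.001], [0.939, 0.344, -0.001], [-0.002, 0.0, -1.0]]
force: [1.0, -3.0, 0.4]
opening: 0.158
grasp_force: 29.8
```

```bash
python3 -c "
from p import *
st()"
```

```text
t10.0 [ 0.5869 -0.3711  0.0711] yaw 20.1 F [ 1.  -3.   0.4] M [-0.61 -0.2   0.06] op 0.158 gf 29.8 j [-41.  45.  77.  -0.  57. -62.]
```

>>> step_arm --pt "0 0 0 0 0 -0.12 1" --pt "0 0 0 0 0 -0.24 1" --pt "0 0 0 0 0 -0.36 1" --pt "0 0 0 0 0 -0.48 1" --pt "0 0 0 0 0 -0.6 1" --pt "0 0 0 0 0 -0.7 1" --pt "0 0 0 0 0 -0.8 1" --pt "0 0 0 0 0 -0.8 1"

```text
time_s: 10.63
position: [0.5867, -0.3712, 0.0711]
tcp_rot: [[-0.829, 0.559, 0.0], [0.559, 0.829, -0.001], [-0.001, -0.001, -1.0]]
force: [0.1, -3.6, 0.2]
opening: 0.155
grasp_force: 29.8
```

```bash
python3 -c "
from p import *
st()"
```

```text
t10.6 [ 0.5867 -0.3712  0.0711] yaw 56.0 F [ 0.1 -3.6  0.2] M [-0.71 -0.09  0.07] op 0.155 gf 29.8 j [-41.  45.  77.  -0.  57. -97.]
```

>>> step_arm --pt "0 0 0 0 0 -0.12 1" --pt "0 0 0 0 0 -0.24 1" --pt "0 0 0 0 0 -0.36 1" --pt "0 0 0 0 0 -0.48 1" --pt "0 0 0 0 0 -0.6 1" --pt "0 0 0 0 0 -0.7 1" --pt "0 0 0 0 0 -0.8 1" --pt "0 0 0 0 0 -0.8 1"

```text
time_s: 11.3
position: [0.5862, -0.3713, 0.0711]
tcp_rot: [[-1.0, -0.031, -0.0], [-0.031, 1.0, -0.001], [0.0, -0.001, -1.0]]
force: [-1.0, -3.9, 1.6]
opening: 0.179
grasp_force: 34.1
```

```bash
python3 -c "
from p import *
st()"
```

```text
t11.3 [ 0.5862 -0.3713  0.0711] yaw 91.8 F [-1.  -3.9  1.6] M [-0.74  0.34 -0.94] op 0.179 gf 34.1 j [ -42.   45.   77.   -0.   57. -133.]
```

>>> step_arm --pt "0 0 0 0 0 0 0" --pt "0 0 0 0 0 0 0" --pt "0 0 0 0 0 0 0" --pt "0 0 0 0 0 0 0" --pt "0 0 -0.1 0 0 0 -0.5" --pt "0 0 -0.25 0 0 0 -1" --pt "0 0 -0.4 0 0 0 -1" --pt "0 0 -0.4 0 0 0 -1"

```text
time_s: 11.97
position: [0.5905, -0.3724, 0.199]
tcp_rot: [[-0.999, -0.037, 0.011], [-0.037, 0.999, -0.009], [-0.01, -0.009, -1.0]]
force: [0.8, -1.1, 1.3]
opening: 0.707
grasp_force: 0.0
```

```bash
cat > tb.py <<'E'
from m import *
from p import *
def tubes():
    H=cv2.cvtColor(c["image"],cv2.COLOR_RGB2HSV);out=[]
    for nm,lo,hi in(("gold",(8,110,90),(35,255,255)),("white",(0,0,165),(180,50,255))):
        m=cv2.inRange(H,np.array(lo),np.array(hi));m[:, :140]=0;m[:,262:]=0;m[:185]=0;m[270:]=0
        for k in cv2.findContours(m,cv2.RETR_EXTERNAL,cv2.CHAIN_APPROX_NONE)[0]:
            if cv2.contourArea(k)<150: continue
            R=cv2.minAreaRect(k);e=np.array([onz(c,*p,.018)[:2] for p in cv2.boxPoints(R)]);l=sorted([e[1]-e[0],e[2]-e[1]],key=np.linalg.norm)
            a=np.degrees(np.arctan2(l[1][1],l[1][0]));a=(a+90)%180-90
            print(nm,np.round(onz(c,*R[0],.015),4),"size",[round(np.linalg.norm(x),4) for x in l],"ang %.1f"%a)
st();tubes()
E
python3 tb.py; python3 -c "
from p import *
s=snap('side');asc(s,418,285,34,30,8)"
```

```text
t12.1 [ 0.5885 -0.3708  0.1943] yaw 92.1 F [ 0.9  0.9 -0.1] M [ 0.01  0.01 -0.03] op 0.796 gf 0.0 j [ -41.   37.   73.    0.   70. -134.]
gold [0.5362 0.154  0.015 ] size [np.float64(0.0301), np.float64(0.1327)] ang -12.0
white [0.5631 0.287  0.015 ] size [np.float64(0.2403), np.float64(0.347)] ang 88.3
285                                   
286                     deee          
287                      ee e         
288                       e           
289                        e          
290                                   
291                          ce e     
292                         d8ac e    
293                     ef878888d e   
294                  e 7878898989d d  
295               dd6a77899999998b e  
296            dd6    88999998997b    
297          d8      d89999998987     
298          79   c88899999999987     
299          78c88888899999999989     
300  ee     c7899999999998999998a     
301         88999999998999999888 e    
302        888999999999998999987      
303       d799999989999989999987   ee 
304       7899899999999999999987    e 
305       6999999999989999999997b    e
306       68999999999999999999989     
307       88999999999999998999977     
308       c7999999999999999999986     
309        6899999a99998988999888     
310         68a999aaaa9999999997      
311          68aaaaa9a9a9aaaa978      
312           57999aaaaaaaa9877       
313             5789999999886a        
314              e756777665b
```

```bash
sed -i 's/(0,0,165)/(0,0,182)/' tb.py; python3 tb.py; python3 -c "
from p import *
plan((.58,-.12,.21,90),(.565,.105,.21,90),(.565,.105,.05,90),(.565,.105,.014,90),(.565,.165,.014,90))"
```

```text
t12.2 [ 0.5855 -0.3688  0.1885] yaw 92.1 F [-1.2  0.3 -0.5] M [-0.03  0.06 -0.04] op 0.928 gf 0.0 j [ -41.   37.   73.    0.   70. -134.]
gold [0.5362 0.1541 0.015 ] size [np.float64(0.0302), np.float64(0.1327)] ang -12.1
white [0.5631 0.287  0.015 ] size [np.float64(0.2403), np.float64(0.347)] ang 88.3
[-0.012, 0.83, -0.069] [0.004, -0.004, 0.047] rows 6.0
[0.05, 0.75, 0.0] [0.0, 0.0, 0.0] rows 5.4
[0.0, 0.0, 0.533] [0.0, 0.0, 0.0] rows 3.8
[0.0, 0.0, 0.12] [0.0, 0.0, 0.0] rows 0.9
[0.0, 0.2, 0.0] [0.0, 0.0, 0.0] rows 1.4
```

>>> step_arm --pt "-0.012 0.83 -0.07 0 0 0.047 1" --pt "-0.012 0.83 -0.07 0 0 0.047 1" --pt "-0.012 0.83 -0.07 0 0 0.047 1" --pt "-0.012 0.83 -0.07 0 0 0.047 1" --pt "-0.012 0.83 -0.07 0 0 0.047 1" --pt "-0.012 0.83 -0.07 0 0 0.047 1" --pt "-0.012 0.83 -0.07 0 0 0.047 1"

```text
time_s: 12.8
position: [0.5782, -0.1128, 0.2097]
tcp_rot: [[-1.0, -0.006, -0.007], [-0.006, 1.0, 0.007], [0.007, 0.007, -1.0]]
force: [-0.4, -0.2, 0.1]
opening: 0.552
grasp_force: 0.0
```

>>> step_arm --pt "0.05 0.75 0 0 0 0 1" --pt "0.05 0.75 0 0 0 0 1" --pt "0.05 0.75 0 0 0 0 1" --pt "0.05 0.75 0 0 0 0 1" --pt "0.05 0.75 0 0 0 0 1" --pt "0.05 0.75 0 0 0 0 1" --pt "0.05 0.75 0 0 0 0 1" --pt "0.05 0.75 0 0 0 0 1"

```text
time_s: 13.47
position: [0.5647, 0.1044, 0.2098]
tcp_rot: [[-1.0, -0.003, -0.004], [-0.003, 1.0, -0.0], [0.004, -0.0, -1.0]]
force: [-0.2, -0.4, 0.8]
opening: 0.018
grasp_force: 0.0
```

```bash
python3 tb.py; python3 -c "
from p import *
s=snap('side',);p=read_state()['position'];u=proj(s,p).astype(int);print(u,proj(s,p-[0,0,.025]));asc(s,u[0]-16,u[1]-20,36,36,8)
plan((.565,.105,.05,90),(.565,.105,.014,90),(.565,.165,.014,90))"
```

```text
t13.6 [0.5656 0.1026 0.2105] yaw 90.0 F [-0.1  0.2 -0.1] M [-0.03  0.02  0.02] op 0.005 gf 0.0 j [ -1.  27.  90.  -0.  64. -91.]
white [0.5661 0.3993 0.015 ] size [np.float64(0.1217), np.float64(0.2391)] ang 1.0
[316 162] [316.61785377 170.28273162]
142 cccccccc9779eeabccb87788888888888887
143 cccccccdc877b  acccb7578888888877767
144 cccccccccca788879bccb867898777666677
145 cccdccccddb6777669cccb67776677777777
146 ccccdcccdcb67776668bdb66776776777777
147 cdcccdccccc677666667ab66766777777777
148 ccccccccdcc8677767767867767877777777
149 ccccccccccc86776767776778ac976777777
150 cccdcccccdc86776777777779dc777777776
151 ccccdcccccca677777767776799777766654
152 dcdccdccddca677777776677677676656a  
153 cccdccdccddb6776777778986677779     
154 dddcccccccdb6777777777766778ab      
155 dcddcccddcdb67777777779b9abbba      
156 bcccdcccdcdb6777677777adcbcbbb      
157 bbccddddccdc6777777777addbbbb       
158   bccccdccdb6777777777adcbcba       
159     cccccddc6777777777adcccbc       
160      cccccdc6878777777adccbbb       
161        dbcdb8777777667bdcbbb        
162          dbcca766678adcddbbb        
163            bccb79addddddcbbbbcde    
164              cccdddddcddcbccbbbbdece
165                ccdddcddddbcccbbbde9 
166                 dcccddcddccbbbbbe 9 
167                   bcccdcccccbcdd  a 
168                     cccdccbcdd   bae
169                       cbbcdd    ea89
170                         bc   e    9e
171                                   9 
172                                   9 
173                                   9 
174                                   a 
175                                   a 
176                                  ab 
177                                  89b
[0.002, 0.009, 0.536] [-0.001, -0.002, -0.002] rows 3.9
[0.0, 0.0, 0.12] [0.0, 0.0, 0.0] rows 0.9
[0.0, 0.2, 0.0] [0.0, 0.0, 0.0] rows 1.4
```

>>> step_arm --pt "0 0.009 0.13 0 0 0 1" --pt "0 0.009 0.26 0 0 0 1" --pt "0 0.009 0.4 0 0 0 1" --pt "0 0.009 0.5 0 0 0 1" --pt "0 0.009 0.56 0 0 0 1" --pt "0 0.009 0.6 0 0 0 1" --pt "0 0.009 0.6 0 0 0 1"

```text
time_s: 14.2
position: [0.5645, 0.1048, 0.029]
tcp_rot: [[-1.0, 0.002, -0.005], [0.002, 1.0, -0.0], [0.005, -0.0, -1.0]]
force: [-0.2, 0.1, -0.1]
opening: 0.004
grasp_force: 0.0
```

```bash
python3 -c "
from m import *
from p import *
st()
cv2.imwrite('pics/m7.png',np.hstack([crop(c,150,180,130,130,400,400),crop(s,230,110,130,130,400,400)]))"
```

```text
t14.3 [0.5667 0.1054 0.032 ] yaw 89.9 F [ 1.  -0.9 -0.1] M [0.03 0.01 0.03] op 0.007 gf 0.0 j [ -1.  42.  97.  -0.  41. -90.]
```

View pics/m7.png

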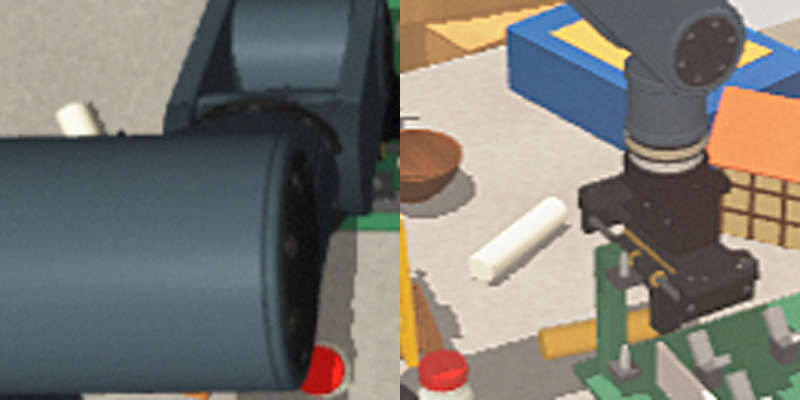

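>>> step_arm --pt "0 0 0.03 0 0 0 1" --pt "0 0 0.06 0 0 0 1" --pt "0 0 0.06 0 0 0 1" --pt "0 0.01 0.06 0 0 0 1" --pt "0 0.02 0.06 0 0 0 1" --pt "0 0.03 0.06 0 0 0 1" --pt "0 0.04 0.06 0 0 0 1" --pt "0 0.05 0.06 0 0 0 1"

```text
time_s: 14.97
position: [0.5662, 0.1218, 0.0141]
tcp_rot: [[-1.0, -0.001, 0.001], [-0.001, 1.0, 0.0], [-0.001, 0.0, -1.0]]
force: [-0.5, 0.2, -0.8]
opening: 0.009
grasp_force: 0.0
```

>>> step_arm --pt "0 0.01 0 0 0 0 1" --pt "0 0.02 0 0 0 0 1" --pt "0 0.03 0 0 0 0 1" --pt "0 0.04 0 0 0 0 1" --pt "0 0.05 0 0 0 0 1" --pt "0 0.06 0 0 0 0 1" --pt "0 0.07 0 0 0 0 1" --pt "0 0.08 0 0 0 0 1"

```text
time_s: 15.63
position: [0.5704, 0.1427, 0.0193]
tcp_rot: [[-1.0, -0.002, 0.009], [-0.002, 1.0, -0.004], [-0.009, -0.004, -1.0]]
force: [-4.3, -12.0, 36.8]
opening: 0.007
grasp_force: 19.1
```

>>> step_arm --pt "0 0.01 0 0 0 0 1" --pt "0 0.02 0 0 0 0 1" --pt "0 0.03 0 0 0 0 1" --pt "0 0.04 0 0 0 0 1" --pt "0 0.05 0 0 0 0 1" --pt "0 0.06 0 0 0 0 1" --pt "0 0.06 0 0 0 0 1" --pt "0 0.06 0 0 0 0 1"

```text
time_s: 16.3
position: [0.5748, 0.1633, 0.0226]
tcp_rot: [[-1.0, -0.001, 0.02], [-0.001, 1.0, 0.0], [-0.02, 0.0, -1.0]]
force: [-2.5, -3.9, 42.3]
opening: 0.002
grasp_force: 21.2
```

```bash
cat > sd.py <<'E'
from m import *
from p import *
def side_gold(lo=(12,110,110),hi=(30,255,255)):
    H=cv2.cvtColor(s["image"],cv2.COLOR_RGB2HSV);m=cv2.inRange(H,np.array(lo),np.array(hi));m[:175]=0;m[260:]=0;m[:,:240]=0;m[:,345:]=0
    for k in cv2.findContours(m,cv2.RETR_EXTERNAL,cv2.CHAIN_APPROX_NONE)[0]:
        if cv2.contourArea(k)>25:
            R=cv2.minAreaRect(k);e=np.array([onz(s,*p,.015)[:2] for p in cv2.boxPoints(R)]);l=sorted([e[1]-e[0],e[2]-e[1]],key=np.linalg.norm)
            print("side",cv2.contourArea(k),R,np.round(onz(s,R[0][0],R[0][1]-2,.015),4),[round(np.linalg.norm(x),3) for x in l],np.degrees(np.arctan2(l[1][1],l[1][0])))
st();side_gold()
E
python3 sd.py
```

```text
t16.4 [0.5748 0.1633 0.0226] yaw 90.0 F [-1.9 -4.6 41.4] M [-0.58  0.1  -0.01] op 0.004 gf 21.2 j [  5.  43.  95.  -0.  41. -85.]
side 182.0 ((283.25, 215.25), (10.001921653747559, 21.572771072387695), 78.69007110595703) [0.5074 0.1892 0.015 ] [np.float64(0.05), np.float64(0.065)] -12.200229589605657
side 75.0 ((309.994140625, 210.7235107421875), (7.917962074279785, 13.992016792297363), 77.47119140625) [0.5854 0.1681 0.015 ] [np.float64(0.04), np.float64(0.043)] -10.337281539047904
```

>>> step_arm --pt "0 0 -0.1 0 0 0 0.4" --pt "0 0 -0.3 0 0 0 0.2" --pt "0 -0.1 -0.4 0 0 0 0.2" --pt "0 -0.2 -0.4 0 0 0 0.2" --pt "0 -0.2 -0.4 0 0 0 0.2" --pt "0 -0.2 -0.4 0 0 0 0.2"

```text
time_s: 16.9
position: [0.5669, 0.102, 0.1352]
tcp_rot: [[-1.0, 0.003, 0.003], [0.003, 1.0, 0.0], [-0.003, 0.0, -1.0]]
force: [-0.8, 0.7, -0.5]
opening: 0.354
grasp_force: 0.0
```

```bash
python3 sd.py; python3 tb.py
```

```text
t17.0 [0.5653 0.1037 0.1332] yaw 90.0 F [-0.6 -0.  -0.7] M [ 0.06 -0.    0.07] op 0.384 gf 0.0 j [ -1.  33.  94.   0.  54. -91.]
side 177.5 ((283.173095703125, 215.36538696289062), (9.805805206298828, 21.376657485961914), 78.69007110595703) [0.5069 0.1889 0.015 ] [np.float64(0.049), np.float64(0.064)] -12.209260070447286
side 111.0 ((309.9729919433594, 209.8378448486328), (9.535140991210938, 13.809514999389648), 80.53767395019531) [0.5877 0.172  0.015 ] [np.float64(0.042), np.float64(0.049)] -116.7684232783621
t17.1 [0.565  0.1043 0.1325] yaw 90.1 F [-0.   0.6  0.3] M [-0.02 -0.    0.01] op 0.395 gf 0.0 j [ -1.  33.  94.   0.  54. -91.]
white [0.5193 0.3988 0.015 ] size [np.float64(0.1086), np.float64(0.1795)] ang -51.6
white [0.6304 0.4341 0.015 ] size [np.float64(0.0553), np.float64(0.1158)] ang 1.5
```

```bash
python3 -c "
from p import *
plan((.575,.174,.06,86),(.575,.174,.002,86),(.575,.174,.03,86),(.575,.220,.03,86),(.575,.220,.003,86))"
```

```text
[-0.034, 0.232, 0.242] [0.0, -0.003, 0.09] rows 2.4
[0.0, 0.0, 0.193] [0.0, 0.0, 0.0] rows 1.4
[0.0, 0.0, -0.093] [0.0, 0.0, 0.0] rows 0.7
[0.011, 0.153, 0.0] [0.0, 0.0, 0.0] rows 1.1
[0.0, 0.0, 0.09] [0.0, 0.0, 0.0] rows 0.6
```

>>> step_arm --pt "-0.034 0.232 0.1 0 0 0.09 -0.1" --pt "-0.034 0.232 0.2 0 0 0.09 -0.1" --pt "-0.034 0.232 0.242 0 0 0.09 -0.1" --pt "-0.034 0.232 0.242 0 0 0.09 -0.1" --pt "-0.034 0.232 0.242 0 0 0.09 -0.1"

```text
time_s: 17.52
position: [0.5741, 0.1739, 0.059]
tcp_rot: [[-0.998, 0.068, -0.005], [0.068, 0.998, -0.001], [0.005, -0.001, -1.0]]
force: [-0.5, -0.5, 0.0]
opening: 0.544
grasp_force: 0.0
```

>>> step_arm --pt "0 0 0.04 0 0 0 -0.1" --pt "0 0 0.08 0 0 0 -0.1" --pt "0 0 0.12 0 0 0 -0.1" --pt "0 0 0.15 0 0 0 -0.1" --pt "0 0 0.17 0 0 0 -0.1" --pt "0 0 0.19 0 0 0 -0.1" --pt "0 0 0.19 0 0 0 -0.1"

```text
time_s: 18.1
position: [0.5755, 0.1725, 0.0029]
tcp_rot: [[-0.997, 0.071, -0.002], [0.071, 0.997, -0.0], [0.002, -0.0, -1.0]]
force: [-0.3, -0.4, 0.6]
opening: 0.554
grasp_force: 0.0
```

>>> step_arm --pt "0 0 0 0 0 0 1" --pt "0 0 0 0 0 0 1" --pt "0 0 0 0 0 0 1" --pt "0 0 0 0 0 0 1" --pt "0 0 0 0 0 0 1" --pt "0 0 0 0 0 0 1"

```text
time_s: 18.6
position: [0.5767, 0.173, 0.0046]
tcp_rot: [[-0.998, 0.07, 0.001], [0.07, 0.998, 0.0], [-0.001, 0.0, -1.0]]
force: [1.0, 0.1, 1.8]
opening: 0.349
grasp_force: 28.1
```

```bash
python3 sd.py; python3 -c "
from p import *
plan((.575,.174,.03,86),(.575,.220,.03,86),(.575,.220,.003,86))"
```

```text
t18.7 [0.5767 0.173  0.0046] yaw 86.0 F [ 0.2 -0.4  1.7] M [ 0.04 -0.01 -0.01] op 0.345 gf 28.1 j [  6.  45.  93.   0.  41. -80.]
side 184.0 ((283.00933837890625, 214.91912841796875), (9.837000846862793, 21.991619110107422), 78.11134338378906) [0.5076 0.1911 0.015 ] [np.float64(0.049), np.float64(0.066)] -11.229542916338023
[0.006, 0.003, -0.085] [0.0, 0.001, -0.001] rows 0.6
[0.011, 0.153, 0.0] [0.0, 0.0, 0.0] rows 1.1
[0.0, 0.0, 0.09] [0.0, 0.0, 0.0] rows 0.6
```

>>> step_arm --pt "0 0 -0.05 0 0 0 1" --pt "0 0.05 -0.06 0 0 0 1" --pt "0.005 0.1 -0.06 0 0 0 1" --pt "0.01 0.16 -0.06 0 0 0 1" --pt "0.01 0.16 -0.06 0 0 0 1" --pt "0.01 0.16 -0.03 0 0 0 1" --pt "0.01 0.16 0.003 0 0 0 1" --pt "0.01 0.16 0.003 0 0 0 1"

```text
time_s: 19.37
position: [0.5769, 0.2215, 0.0023]
tcp_rot: [[-0.997, 0.071, 0.0], [0.071, 0.997, 0.001], [-0.0, 0.001, -1.0]]
force: [1.1, 1.0, 1.9]
opening: 0.343
grasp_force: 29.3
```

>>> step_arm --pt "0 0 0 0 0 0 0.1" --pt "0 0 0 0 0 0 0.1" --pt "0 0 0 0 0 0 0" --pt "0 0 0 0 0 0 0" --pt "0 0 -0.1 0 0 0 0" --pt "0 0 -0.3 0 0 0 -0.1" --pt "0 -0.3 -0.4 0 0 0 -0.1" --pt "0 -0.5 -0.4 0 0 0 -0.1"

```text
time_s: 20.03
position: [0.5735, 0.1454, 0.1082]
tcp_rot: [[-0.998, 0.066, 0.007], [0.066, 0.998, 0.001], [-0.007, 0.001, -1.0]]
force: [0.5, 0.0, -0.1]
opening: 0.544
grasp_force: 0.0
```

>>> step_arm --pt "0 -0.1 -0.2 0 0 0 -0.1" --pt "0 -0.25 -0.2 0 0 0 -0.1" --pt "0 -0.4 -0.2 0 0 0 -0.1" --pt "0 -0.4 -0.2 0 0 0 -0.1"

```text
time_s: 20.37
position: [0.5633, 0.0204, 0.1666]
tcp_rot: [[-0.997, 0.072, 0.003], [0.072, 0.997, -0.002], [-0.003, -0.002, -1.0]]
force: [0.1, 0.9, -0.8]
opening: 0.551
grasp_force: 0.0
```

```bash
python3 sd.py; python3 tb.py
```

```text
t20.5 [0.563  0.0205 0.1657] yaw 85.7 F [ 0.4  0.4 -0. ] M [ 0.01 -0.01  0.09] op 0.550 gf 0.0 j [ -9.  29.  94.  -0.  57. -95.]
side 246.0 ((279.38238525390625, 206.5294189453125), (9.45888900756836, 30.074417114257812), 75.96376037597656) [0.5198 0.2341 0.015 ] [np.float64(0.049), np.float64(0.093)] -7.245737014915076
t20.6 [0.5624 0.024  0.1647] yaw 85.8 F [ 0.1  0.2 -0.2] M [ 0.01  0.06 -0.06] op 0.548 gf 0.0 j [ -9.  29.  94.   0.  57. -95.]
gold [0.5413 0.2252 0.015 ] size [np.float64(0.0304), np.float64(0.1325)] ang -8.2
white [0.5463 0.3346 0.015 ] size [np.float64(0.1918), np.float64(0.2857)] ang -24.3
```

```bash
python3 -c "
from p import *
t=snap('top');H=cv2.cvtColor(t['image'],cv2.COLOR_RGB2HSV)
m=cv2.inRange(H,np.array((0,0,195)),np.array((180,50,255)));m[:, :150]=0;m[:,212:]=0;m[:200]=0;m[270:]=0
for k in cv2.findContours(m,cv2.RETR_EXTERNAL,cv2.CHAIN_APPROX_NONE)[0]:
    if cv2.contourArea(k)>100: R=cv2.minAreaRect(k);print(cv2.contourArea(k),R,onz(t,*R[0],.015))
plan((.5413,.2252,.12,81.8),(.5413,.2252,.003,81.8),(.5413,.2252,.2,81.8),(.613,.039,.2,86.8),(.613,.039,.08,86.8),(.613,.039,.045,86.8))"
```

```text
399.5 ((181.07672119140625, 234.74319458007812), (47.059505462646484, 9.880692481994629), 64.35899353027344) [0.54254796 0.34167326 0.015     ]
[0.117, 0.661, 0.149] [0.001, -0.001, 0.092] rows 4.9
[0.0, 0.0, 0.39] [0.0, 0.0, 0.0] rows 2.8
[0.0, 0.0, -0.657] [0.0, 0.0, 0.0] rows 4.7
[-0.325, -0.58, 0.0] [0.0, 0.0, -0.111] rows 4.8
[0.0, 0.0, 0.4] [0.0, 0.0, 0.0] rows 2.9
[0.0, 0.0, 0.117] [0.0, 0.0, 0.0] rows 0.8
```

>>> step_arm --pt "0.117 0.661 0.149 0 0 0.092 -0.1" --pt "0.117 0.661 0.149 0 0 0.092 -0.1" --pt "0.117 0.661 0.149 0 0 0.092 -0.1" --pt "0.117 0.661 0.149 0 0 0.092 -0.1" --pt "0.117 0.661 0.149 0 0 0.092 -0.1" --pt "0.117 0.661 0.149 0 0 0.092 -0.1" --pt "0.117 0.661 0.149 0 0 0.092 -0.1" --pt "0.117 0.661 0.149 0 0 0.092 -0.1"

```text
time_s: 21.28
position: [0.5409, 0.2258, 0.1196]
tcp_rot: [[-0.99, 0.139, -0.001], [0.139, 0.99, -0.001], [0.001, -0.001, -1.0]]
force: [0.2, 0.5, -0.6]
opening: 0.551
grasp_force: 0.0
```

>>> step_arm --pt "0 0 0.1 0 0 0 -0.1" --pt "0 0 0.2 0 0 0 -0.1" --pt "0 0 0.28 0 0 0 -0.1" --pt "0 0 0.34 0 0 0 -0.1" --pt "0 0 0.37 0 0 0 -0.1" --pt "0 0 0.39 0 0 0 -0.1" --pt "0 0 0.39 0 0 0 -0.1"

```text
time_s: 21.87
position: [0.5417, 0.2238, 0.0025]
tcp_rot: [[-0.99, 0.144, -0.001], [0.144, 0.99, -0.0], [0.001, -0.0, -1.0]]
force: [1.0, 0.2, 0.4]
opening: 0.553
grasp_force: 0.0
```

>>> step_arm --pt "0 0 0 0 0 0 1" --pt "0 0 0 0 0 0 1" --pt "0 0 0 0 0 0 1" --pt "0 0 0 0 0 0 1" --pt "0 0 0 0 0 0 1" --pt "0 0 0 0 0 0 1"

```text
time_s: 22.37
position: [0.5425, 0.2249, 0.0042]
tcp_rot: [[-0.99, 0.142, 0.002], [0.142, 0.99, 0.0], [-0.002, 0.001, -1.0]]
force: [0.3, 0.4, 5.5]
opening: 0.332
grasp_force: 30.0
```

```bash
python3 -c "
from p import *
st();plan((.5413,.2252,.2,81.8),(.613,.039,.2,86.8),(.613,.039,.08,86.8),(.613,.039,.045,86.8))"
```

```text
t22.4 [0.5425 0.2249 0.0042] yaw 81.8 F [0.3 0.4 5.5] M [-0.01  0.06 -0.  ] op 0.332 gf 30.0 j [ 12.  45.  96.  -0.  39. -70.]
[0.003, 0.001, -0.653] [0.001, 0.003, 0.001] rows 4.7
[-0.325, -0.58, 0.0] [0.0, 0.0, -0.111] rows 4.8
[0.0, 0.0, 0.4] [0.0, 0.0, 0.0] rows 2.9
[0.0, 0.0, 0.117] [0.0, 0.0, 0.0] rows 0.8
```

>>> step_arm --pt "0 0 -0.1 0 0 0 1" --pt "0 0 -0.23 0 0 0 1" --pt "0 0 -0.36 0 0 0 1" --pt "0 0 -0.5 0 0 0 1" --pt "0 0 -0.6 0 0 0 1" --pt "0 0 -0.653 0 0 0 1" --pt "0 0 -0.653 0 0 0 1"

```text
time_s: 22.95
position: [0.5442, 0.2254, 0.2035]
tcp_rot: [[-0.99, 0.142, 0.009], [0.142, 0.99, 0.002], [-0.009, 0.003, -1.0]]
force: [0.3, -0.8, -0.4]
opening: 0.337
grasp_force: 30.0
```

>>> step_arm --pt "-0.05 -0.1 0 0 0 -0.111 1" --pt "-0.1 -0.2 0 0 0 -0.111 1" --pt "-0.17 -0.31 0 0 0 -0.111 1" --pt "-0.24 -0.43 0 0 0 -0.111 1" --pt "-0.3 -0.53 0 0 0 -0.111 1" --pt "-0.325 -0.58 0 0 0 -0.111 1" --pt "-0.325 -0.58 0 0 0 -0.111 1" --pt "-0.325 -0.58 0 0 0 -0.111 1"

```text
time_s: 23.62
position: [0.6123, 0.0378, 0.1968]
tcp_rot: [[-0.998, 0.058, -0.004], [0.058, 0.998, 0.001], [0.004, 0.001, -1.0]]
force: [-0.6, -0.1, -1.0]
opening: 0.334
grasp_force: 30.0
```

>>> step_arm --pt "0 0 0.1 0 0 0 1" --pt "0 0 0.2 0 0 0 1" --pt "0 0 0.3 0 0 0 1" --pt "0 0 0.38 0 0 0 1" --pt "0 0 0.4 0 0 0 1" --pt "0 0 0.4 0 0 0 1"

```text
time_s: 24.12
position: [0.6105, 0.0404, 0.0763]
tcp_rot: [[-0.999, 0.054, -0.007], [0.054, 0.999, 0.001], [0.007, 0.001, -1.0]]
force: [0.4, -0.4, -1.3]
opening: 0.34
grasp_force: 30.0
```

Run:
```python
from m import *
from p import *
st();plan((.613,.039,.046,86.8))
H=cv2.cvtColor(s["image"],cv2.COLOR_RGB2HSV);m=cv2.inRange(H,np.array((12,110,110)),np.array((30,255,255)));m[:,:250]=0;m[:,400:]=0;m[:165]=0;m[290:]=0
z=read_state()["position"][2]+.012
for k in cv2.findContours(m,cv2.RETR_EXTERNAL,cv2.CHAIN_APPROX_NONE)[0]:
    if cv2.contourArea(k)>15: print(cv2.contourArea(k),cv2.boundingRect(k),np.round(onz(s,*np.array(cv2.minAreaRect(k)[0])-[0,2],z),3))
print([np.round(proj(s,(.613+d*.998,.039-d*.056,z)),1) for d in(-.065,0,.065)])
```

```text
t24.2 [0.6136 0.0395 0.0796] yaw 86.9 F [ 0.9 -0.3 -0.7] M [ 0.06 -0.04 -0.03] op 0.332 gf 30.0 j [ -7.  39.  90.   0.  51. -94.]
[0.002, -0.002, 0.112] [0.0, 0.001, 0.002] rows 0.8
41.0 (351, 203, 14, 7) [0.65  0.025 0.092]
227.5 (319, 202, 25, 18) [0.578 0.042 0.092]
17.5 (363, 165, 7, 6) [0.791 0.179 0.092]
[array([322.7, 212.1]), array([343.4, 205.6]), array([363.5, 199.2])]
```

>>> step_arm --pt "0 0 0.04 0 0 0 1" --pt "0 0 0.08 0 0 0 1" --pt "0 0 0.1 0 0 0 1" --pt "0 0 0.11 0 0 0 1" --pt "0 0 0.115 0 0 0 1" --pt "0 0 0.115 0 0 0 1"

```text
time_s: 24.72
position: [0.613, 0.0395, 0.0455]
tcp_rot: [[-0.998, 0.056, -0.001], [0.056, 0.998, 0.002], [0.001, 0.002, -1.0]]
force: [-1.2, 3.5, 5.8]
opening: 0.335
grasp_force: 30.0
```

Run:
```python
from p import *
st();plan((.613,.039,.16,86.8),(.58,.2,.2,110),(.5425,.3417,.12,113.5),(.5425,.3417,.003,113.5))
```

```text
t24.7 [0.613  0.0395 0.0455] yaw 86.8 F [-1.2  3.5  5.8] M [0.49 0.37 0.06] op 0.335 gf 30.0 j [ -7.  42.  91.   0.  47. -94.]
[0.0, -0.001, -0.382] [0.002, -0.001, -0.001] rows 2.7
[0.14, 0.53, -0.133] [0.0, 0.0, -0.516] rows 4.1
[-0.044, 0.487, 0.267] [0.0, 0.0, -0.078] rows 4.0
[0.0, 0.0, 0.39] [0.0, 0.0, 0.0] rows 2.8
```

>>> step_arm --pt "0 0 0 0 0 0 0.1" --pt "0 0 0 0 0 0 0.1" --pt "0 0 0 0 0 0 0.1" --pt "0 0 -0.03 0 0 0 0.1" --pt "0 0 -0.12 0 0 0 0.1" --pt "0 0 -0.25 0 0 0 0.1" --pt "0 0 -0.38 0 0 0 0.1" --pt "0 0 -0.38 0 0 0 0.1"

```text
time_s: 25.38
position: [0.6191, 0.0378, 0.1671]
tcp_rot: [[-0.998, 0.056, 0.016], [0.056, 0.998, -0.002], [-0.016, -0.001, -1.0]]
force: [1.0, 0.1, 0.7]
opening: 0.448
grasp_force: 0.0
```

>>> step_arm --pt "0.14 0.53 -0.133 0 0 -0.516 -0.2" --pt "0.14 0.53 -0.133 0 0 -0.516 -0.2" --pt "0.14 0.53 -0.133 0 0 -0.516 -0.2" --pt "0.14 0.53 -0.133 0 0 -0.516 -0.2" --pt "0.14 0.53 -0.133 0 0 -0.516 -0.2" --pt "0.14 0.53 -0.133 0 0 -0.516 -0.2"

```text
time_s: 25.88
position: [0.5802, 0.2021, 0.1997]
tcp_rot: [[-0.938, -0.346, 0.002], [-0.346, 0.938, 0.0], [-0.002, -0.001, -1.0]]
force: [0.0, -0.5, 0.4]
opening: 0.598
grasp_force: 0.0
```

Run:
```python
from p import *
st()
t=snap('top');H=cv2.cvtColor(t['image'],cv2.COLOR_RGB2HSV)
m=cv2.inRange(H,np.array((0,0,195)),np.array((180,50,255)));m[:, :150]=0;m[:,205:]=0;m[:200]=0;m[270:]=0
for k in cv2.findContours(m,cv2.RETR_EXTERNAL,cv2.CHAIN_APPROX_NONE)[0]:
    if cv2.contourArea(k)>100:
        R=cv2.minAreaRect(k);e=np.array([onz(t,*p,.018)[:2] for p in cv2.boxPoints(R)]);l=sorted([e[1]-e[0],e[2]-e[1]],key=np.linalg.norm);print(cv2.contourArea(k),R,onz(t,*R[0],.015),[np.linalg.norm(x) for x in l],np.degrees(np.arctan2(*l[1][::-1])))
asc(t,165,205,40,58,16)
s=snap('side');asc(s,310,200,60,34,8)
```

```text
t25.9 [0.5802 0.2021 0.1997] yaw 110.3 F [ 0.  -0.5  0.4] M [0.04 0.03 0.  ] op 0.598 gf 0.0 j [   9.   30.   85.   -0.   65. -101.]
205 22332323224    5323333233455555555522222
206 23333333224    7333333333456565555522222
207 23233333322     434444444555656555522222
208 2333333333357 75556666656555556555522222
209 2333334444555555565566556555555565532222
210 4444554444555555556656665565656566532222
211 5445545455555555565566565556566666542222
212 5545555555555555555555655566666666642222
213 4544555555555555565555555566666666642222
214 5455555555555555555655555566666666642122
215 4455555555555555555555555466666666642222
216 5555555555555555555555555466666666652212
217 5555555555555555555555555466666666652222
218 5555555555555555555555555466666667763222
219 5555555555555455555555555566767777763222
220 454444444444444444444455556677 77  74222
221 33323333233334444433234444577       5222
222 2332222222222222222233333347        5222
223 2222222222222222222222232236        5212
224 2223322222222222222222222226        6312
225 2223332222222222222222222225        7422
226 222222222222223332
[... 3147 characters left out ...]
   9                               baaabcbbbbbd        
224 bbb      d                e             caaabbbbbbc         
225 bcb                   e                cbabbbbbbbbc         
226 bbb                                ccdcbbbbabbbbbbb         
227 ccc                             cccbbbbccbbabbbbbbbc        
228 cbc             f            cccbbbbbbbbcbccbbbbcbbc        
229 cbc           cdac      ecbbbaaabbbcbcbbbbbbbbbbbbbbd       
230 bcb            c99c  dbbbaaa9d   abbbcbbbbbbd    aaad       
231 bbb            e8aabcbbabad      abbbbbbabc                 
232 bbc             d9aabbbbbe       9bbbbc                     
233 bbb              c9abbbbbd       fac                 df
```

Run:
```python
from p import *
s=snap('side');t=snap('top')
bx=cv2.boxPoints(((181.08,234.74),(47.06,9.88),64.36));e=np.array([onz(t,*p,.018)[:2] for p in bx]);l=sorted([e[1]-e[0],e[2]-e[1]],key=np.linalg.norm);print([np.linalg.norm(x) for x in l],np.degrees(np.arctan2(*l[1][::-1])),e.mean(0))
H=cv2.cvtColor(s['image'],cv2.COLOR_RGB2HSV);print(H[185:190,265:272,2],H[170,260],H[205,260])
m=cv2.inRange(H,np.array((0,0,225)),np.array((180,60,255)));m[:165]=0;m[215:]=0;m[:,:235]=0;m[:,300:]=0
for k in cv2.findContours(m,cv2.RETR_EXTERNAL,cv2.CHAIN_APPROX_NONE)[0]:
    if cv2.contourArea(k)>60: R=cv2.minAreaRect(k);print(cv2.contourArea(k),R,onz(s,R[0][0],R[0][1]-2,.017))
print(proj(s,(.5425,.3417,.015)))
plan((.5425,.3417,.12,114.5),(.5425,.3417,.003,114.5))
```

```text
[np.float64(0.027712150986280455), np.float64(0.13544681884328544)] -153.98087600591543 [0.5425403  0.34103119]
[[250 248 247 247 247 247 247]
 [248 247 247 247 247 247 246]
 [247 247 247 247 247 246 241]
 [247 247 247 247 245 239 228]
 [247 247 246 243 235 224 212]] [ 14  34 213] [ 18  28 217]
249.5 ((267.74749755859375, 187.1685791015625), (9.810324668884277, 37.801944732666016), 52.69605255126953) [0.5398911  0.34265954 0.017     ]
[268.66924619 185.62067038]
[-0.044, 0.493, 0.26] [-0.0, -0.001, -0.102] rows 4.0
[0.0, 0.0, 0.39] [0.0, 0.0, 0.0] rows 2.8
```

>>> step_arm --pt "-0.044 0.493 0.26 0 0 -0.127 -0.25" --pt "-0.044 0.493 0.26 0 0 -0.127 -0.25" --pt "-0.044 0.493 0.26 0 0 -0.127 -0.25" --pt "-0.044 0.493 0.26 0 0 -0.127 -0.25" --pt "-0.044 0.493 0.26 0 0 -0.127 -0.25" --pt "-0.044 0.493 0.26 0 0 -0.127 -0.25" --pt "-0.044 0.493 0.26 0 0 -0.127 -0.25"

```text
time_s: 26.67
position: [0.5428, 0.3418, 0.12]
tcp_rot: [[-0.901, -0.433, -0.0], [-0.433, 0.901, -0.001], [0.001, -0.001, -1.0]]
force: [0.6, 0.0, -0.0]
opening: 0.626
grasp_force: 0.0
```

>>> step_arm --pt "0 0 0.1 0 0 0 -0.25" --pt "0 0 0.2 0 0 0 -0.25" --pt "0 0 0.28 0 0 0 -0.25" --pt "0 0 0.34 0 0 0 -0.25" --pt "0 0 0.37 0 0 0 -0.25" --pt "0 0 0.39 0 0 0 -0.25" --pt "0 0 0.39 0 0 0 -0.25"

```text
time_s: 27.25
position: [0.5429, 0.3418, 0.0032]
tcp_rot: [[-0.902, -0.433, -0.0], [-0.433, 0.902, -0.0], [0.0, -0.0, -1.0]]
force: [-0.1, -1.1, -0.5]
opening: 0.625
grasp_force: 0.0
```

>>> step_arm --pt "0 0 0 0 0 0 1" --pt "0 0 0 0 0 0 1" --pt "0 0 0 0 0 0 1" --pt "0 0 0 0 0 0 1" --pt "0 0 0 0 0 0 1" --pt "0 0 0 0 0 0 1" --pt "0 0 0 0 0 0 1"

```text
time_s: 27.83
position: [0.5426, 0.3435, 0.0043]
tcp_rot: [[-0.901, -0.435, 0.001], [-0.435, 0.901, 0.0], [-0.001, -0.0, -1.0]]
force: [-0.3, -1.1, 3.5]
opening: 0.339
grasp_force: 30.0
```

Run:
```python
from p import *
st();plan((.5425,.3417,.2,116),(.575,.15,.2,100),(.609,-.031,.2,86.8),(.609,-.031,.08,86.8),(.609,-.031,.045,86.8))
```

```text
t27.8 [0.5426 0.3435 0.0043] yaw 115.8 F [-0.3 -1.1  3.5] M [-0.02  0.07  0.01] op 0.339 gf 30.0 j [ 22.  47.  87.  -0.  45. -93.]
[0.002, -0.005, -0.652] [-0.0, 0.002, -0.005] rows 4.7
[0.183, -0.622, 0.0] [0.0, 0.0, 0.356] rows 4.7
[-0.007, -0.614, 0.0] [0.0, 0.0, 0.293] rows 4.4
[0.0, 0.0, 0.4] [0.0, 0.0, 0.0] rows 2.9
[0.0, 0.0, 0.117] [0.0, 0.0, 0.0] rows 0.8
```

>>> step_arm --pt "0 0 -0.1 0 0 0 1" --pt "0 0 -0.23 0 0 0 1" --pt "0 0 -0.36 0 0 0 1" --pt "0 0 -0.5 0 0 0 1" --pt "0 0 -0.6 0 0 0 1" --pt "0 0 -0.655 0 0 0 1" --pt "0 0 -0.655 0 0 0 1"

```text
time_s: 28.42
position: [0.5445, 0.3444, 0.2048]
tcp_rot: [[-0.901, -0.435, 0.009], [-0.435, 0.901, 0.004], [-0.009, -0.0, -1.0]]
force: [0.1, 0.0, -1.5]
opening: 0.335
grasp_force: 30.0
```

>>> step_arm --pt "0.02 -0.08 0 0 0 0.05 1" --pt "0.05 -0.18 0 0 0 0.1 1" --pt "0.09 -0.3 0 0 0 0.17 1" --pt "0.12 -0.42 0 0 0 0.24 1" --pt "0.15 -0.52 0 0 0 0.3 1" --pt "0.183 -0.622 0 0 0 0.356 1" --pt "0.183 -0.622 0 0 0 0.356 1" --pt "0.183 -0.622 0 0 0 0.356 1"

```text
time_s: 29.08
position: [0.5727, 0.1494, 0.1977]
tcp_rot: [[-0.986, -0.166, -0.004], [-0.166, 0.986, 0.0], [0.004, 0.001, -1.0]]
force: [0.2, 0.7, -1.5]
opening: 0.338
grasp_force: 30.0
```

>>> step_arm --pt "0 -0.1 0 0 0 0.05 1" --pt "0 -0.2 0 0 0 0.1 1" --pt "0 -0.3 0 0 0 0.15 1" --pt "0 -0.42 0 0 0 0.2 1" --pt "-0.005 -0.52 0 0 0 0.25 1" --pt "-0.007 -0.614 0 0 0 0.293 1" --pt "-0.007 -0.614 0 0 0 0.293 1" --pt "-0.007 -0.614 0 0 0 0.293 1"

```text
time_s: 29.75
position: [0.6065, -0.0299, 0.1985]
tcp_rot: [[-0.998, 0.061, -0.002], [0.061, 0.998, 0.001], [0.002, 0.001, -1.0]]
force: [-0.4, 1.6, -1.3]
opening: 0.333
grasp_force: 30.0
```

>>> step_arm --pt "0 0 0.1 0 0 0 1" --pt "0 0 0.2 0 0 0 1" --pt "0 0 0.3 0 0 0 1" --pt "0 0 0.38 0 0 0 1" --pt "0 0 0.4 0 0 0 1" --pt "0 0 0.4 0 0 0 1"

```text
time_s: 30.25
position: [0.6045, -0.0275, 0.0773]
tcp_rot: [[-0.998, 0.058, -0.006], [0.058, 0.998, 0.002], [0.007, 0.002, -1.0]]
force: [-0.8, 0.5, -1.6]
opening: 0.336
grasp_force: 30.0
```

Run:
```python
from m import *
from p import *
st();plan((.609,-.031,.045,86.8))
z=read_state()["position"][2]+.012
print([np.round(proj(s,(.609+d*.998,-.031-d*.056,z)),1) for d in(-.065,0,.065)])
cv2.imwrite('pics/m8.png',crop(s,290,160,120,120,600,600))
```

```text
t30.4 [ 0.6074 -0.0288  0.0805] yaw 86.6 F [-0.  -0.1 -1.7] M [ 0.05 -0.03  0.03] op 0.337 gf 30.0 j [ -13.   39.   91.    0.   50. -100.]
[-0.006, -0.007, 0.118] [0.0, 0.001, -0.004] rows 0.9
[array([335.9, 225.4]), array([357. , 218.4]), array([377.5, 211.7])]
```

View pics/m8.png

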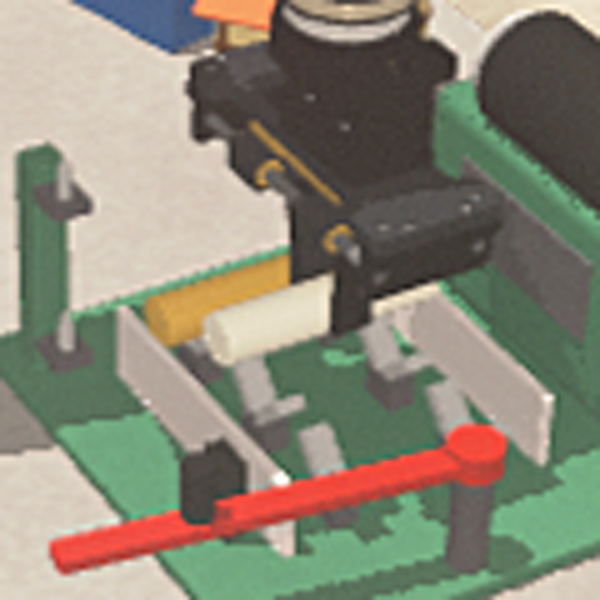

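>>> step_arm --pt "0 -0.004 0.04 0 0 0 1" --pt "0 -0.004 0.08 0 0 0 1" --pt "0 -0.004 0.1 0 0 0 1" --pt "0 -0.004 0.11 0 0 0 1" --pt "0 -0.004 0.115 0 0 0 1" --pt "0 -0.004 0.115 0 0 0 1"

```text
time_s: 30.85
position: [0.6062, -0.0305, 0.0459]
tcp_rot: [[-0.998, 0.061, -0.001], [0.061, 0.998, 0.001], [0.001, 0.001, -1.0]]
force: [-1.6, 2.3, 2.6]
opening: 0.337
grasp_force: 30.0
```

```bash
python3 -c "
from p import *
st()"
```

```text
t30.9 [ 0.6062 -0.0305  0.0459] yaw 86.5 F [-1.6  2.3  2.6] M [ 0.4   0.28 -0.04] op 0.337 gf 30.0 j [ -13.   42.   92.    0.   46. -100.]
```

>>> step_arm --pt "0 0 0 0 0 0 0.1" --pt "0 0 0 0 0 0 0.1" --pt "0 0 0 0 0 0 0.1" --pt "0 0 -0.03 0 0 0 0.1" --pt "0 0 -0.12 0 0 0 0.1" --pt "0 0 -0.25 0 0 0 0.1" --pt "0 0 -0.38 0 0 0 0.1" --pt "0 0 -0.5 0 0 0 0.1"

```text
time_s: 31.52
position: [0.607, -0.0315, 0.198]
tcp_rot: [[-0.998, 0.06, 0.001], [0.06, 0.998, -0.0], [-0.001, -0.0, -1.0]]
force: [0.6, -0.9, 0.2]
opening: 0.448
grasp_force: 0.0
```

>>> step_arm --pt "0.3 -0.3 -0.1 0 0 0 0.4" --pt "0.6 -0.6 -0.1 0 0 0 0.4" --pt "0.6 -0.9 -0.1 0 0 0 0.4" --pt "0.6 -0.9 -0.1 0 0 0 0.4" --pt "0.6 -0.9 -0.1 0 0 0 0.4" --pt "0.6 -0.9 -0.1 0 0 0 0.4" --pt "0.6 -0.9 -0.1 0 0 0 0.4" --pt "0.6 -0.9 -0.1 0 0 0 0.4"

```text
time_s: 32.18
position: [0.4094, -0.2921, 0.2265]
tcp_rot: [[-0.998, 0.061, 0.001], [0.061, 0.998, -0.002], [-0.001, -0.002, -1.0]]
force: [1.4, -0.5, 0.2]
opening: 0.301
grasp_force: 0.0
```

```bash
cat > lt.py <<'E'
from p import *
st()
t=snap('top');s=snap('side');H=cv2.cvtColor(t['image'],cv2.COLOR_RGB2HSV)
O=np.array([.609,-.0307]);X=np.array([.9984,-.0558]);Y=np.array([.0558,.9984])
def saw(p): d=np.array(p[:2])-O;return np.round([d@X*1e3,d@Y*1e3],1)
if __name__=="__main__":
 for nm,lo,hi in(("gold",(10,110,90),(35,255,255)),("white",(0,0,190),(180,60,255)),("red",(0,180,90),(4,255,255))):
  m=cv2.inRange(H,np.array(lo),np.array(hi));m[:,:262]=0;m[:,390:]=0;m[:165]=0;m[292:]=0
  for k in cv2.findContours(m,cv2.RETR_EXTERNAL,cv2.CHAIN_APPROX_NONE)[0]:
    if cv2.contourArea(k)>30:
        R=cv2.minAreaRect(k);z=.084 if nm=="red" else .06;e=[saw(onz(t,*p,z)) for p in cv2.boxPoints(R)];print(nm,np.round(R[0],1),np.round(R[1],1),saw(onz(t,*R[0],z)),"box",np.array(e).tolist())
 print("knob dark px");k=cv2.inRange(t["image"],(0,0,0),(45,45,45));k[:,:330]=0;k[:,375:]=0;k[:215]=0;k[285:]=0
 for q in cv2.findContours(k,cv2.RETR_EXTERNAL,cv2.CHAIN_APPROX_NONE)[0]:
    if cv2.contourArea(q)>10: print(cv2.contourArea(q),cv2.minAreaRect(q)[0],np.round(onz(t,*cv2.minAreaRect(q)[0],.105),4),saw(onz(t,*cv2.minAreaRect(q)[0],.105)))
E
python3 lt.py
```

```text
t32.2 [ 0.4094 -0.2921  0.2265] yaw 86.5 F [ 1.4 -0.5  0.2] M [-0.    0.01 -0.04] op 0.301 gf 0.0 j [ -48.   20.   99.   -0.   61. -135.]
gold [287.1 205. ] [10.9 48.3] [-3.4 70.5] box [[-69.5, 85.7], [64.4, 84.8], [63.8, 55.0], [-70.0, 56.4]]
white [383. 287.] [ 8. 12.] [-217.2 -192.4] box [[-207.0, -176.3], [-206.1, -208.3], [-227.3, -208.6], [-228.2, -176.6]]
white [337.5 284.5] [23. 13.] [-214.   -71.4] box [[-232.0, -41.4], [-197.7, -40.5], [-195.9, -101.5], [-230.3, -102.3]]
white [281.  273.5] [35. 38.] [-189.3   79.3] box [[-144.2, 132.0], [-141.1, 30.5], [-234.1, 27.3], [-237.2, 127.7]]
white [298.5 233.2] [39.1  2.7] [-79.8  36.7] box [[-83.1, 89.2], [-75.9, 89.3], [-76.4, -15.8], [-83.6, -15.8]]
white [376.8 225.2] [21.2 36.1] [ -51.5 -173.6] box [[-67.6, -119.0], [4.9, -187.3], [-35.3, -228.5], [-107.1, -160.1]]
white [313.  206.5] [11.  47.3] [-5.5  0.3] box [[-70.3, 15.5], [60.7, 15.0], [60.5, -15.2], [-70.6, -14.2]]
white [313.5 176.3] [65.1  2.7] [79.2  1.5] box [[75.7, 90.6], [83.5, 90.6], [82.9, -87.7], [75.2, -87.6]]
red [351.5 274.2] [ 6.6 26. ] [-187.2 -106. ] box [[-219.4, -92.7], [-152.4, -102.4], [-154.7, -119.4], [-221.8, -109.6]]
red [358.3 227.5] [11.  58.5] [ -63.2 -121.6] box [[-136.9, -92.7], [17.2, -122.4], [11.8, -151.1], [-142.1, -120.9]]
knob dark px
27.0 (355.0, 259.0) [ 0.4538 -0.1348  0.105 ] [-149.1 -112.6]
26.0 (332.5, 241.0) [ 0.5019 -0.0785  0.105 ] [-104.3  -53.7]
```

```bash
cat > arc.py <<'E'
from p import *
O=np.array([.609,-.0307]);X=np.array([.9984,-.0558]);Y=np.array([.0558,.9984])
def W(x,y): return O+x*X+y*Y
def knob(th,z=.087):
    a=np.radians(th);p=W(-.15*np.sin(a),-.135+.15*np.cos(a));return (*p,z,th-3.2)
def rel(st,w):
    p,R=np.array(st[:3]),Ry(st[3])
    for q in w:
        d=R.T@(np.array(q[:3])-p)/.3;r=Ro.from_matrix(R.T@Ry(q[3])).as_rotvec(degrees=True)/45;print([round(float(x),3) for x in (*d,*r)])
if __name__=="__main__":
    k=knob(81.4);print(k);plan((k[0],k[1],.2,k[3]),k)
    for a,l in((81.4,(76,70,64,58,52,46,41)),(41,(36,30,24,18,12,6,0,-3))): print(a);rel(knob(a),[knob(t) for t in l])
E
python3 arc.py
```

```text
(np.float64(0.45464245519902424), np.float64(-0.13481369605650664), 0.087, 78.2)
[-0.116, 0.544, 0.087] [-0.006, 0.002, 0.177] rows 4.1
[0.0, 0.0, 0.377] [0.0, 0.0, 0.0] rows 2.7
81.4
[-0.002, 0.047, 0.0, 0.0, 0.0, 0.12]
[-0.01, 0.099, 0.0, 0.0, 0.0, 0.253]
[-0.023, 0.15, 0.0, 0.0, 0.0, 0.387]
[-0.041, 0.199, 0.0, 0.0, 0.0, 0.52]
[-0.064, 0.245, 0.0, 0.0, 0.0, 0.653]
[-0.092, 0.29, 0.0, 0.0, 0.0, 0.787]
[-0.119, 0.324, 0.0, 0.0, 0.0, 0.898]
41
[-0.002, 0.044, 0.0, 0.0, 0.0, 0.111]
[-0.009, 0.095, 0.0, 0.0, 0.0, 0.244]
[-0.022, 0.146, 0.0, 0.0, 0.0, 0.378]
[-0.04, 0.195, 0.0, 0.0, 0.0, 0.511]
[-0.063, 0.242, 0.0, 0.0, 0.0, 0.644]
[-0.09, 0.287, 0.0, 0.0, 0.0, 0.778]
[-0.123, 0.328, 0.0, 0.0, 0.0, 0.911]
[-0.14, 0.347, 0.0, 0.0, 0.0, 0.978]
```

>>> step_arm --pt "-0.116 0.544 0.087 0 0 0.177 0" --pt "-0.116 0.544 0.087 0 0 0.177 0" --pt "-0.116 0.544 0.087 0 0 0.177 0" --pt "-0.116 0.544 0.087 0 0 0.177 0" --pt "-0.116 0.544 0.087 0 0 0.177 0" --pt "-0.116 0.544 0.087 0 0 0.177 0" --pt "-0.116 0.544 0.087 0 0 0.177 0"

```text
time_s: 32.87
position: [0.456, -0.1289, 0.1998]
tcp_rot: [[-0.981, 0.196, 0.001], [0.196, 0.981, -0.001], [-0.001, -0.001, -1.0]]
force: [0.4, -0.8, 0.2]
opening: 0.5
grasp_force: 0.0
```

```bash
python3 -c "
from arc import *
st();k=knob(81.4);plan((k[0],k[1],.2,k[3]),k)
s=snap('side');asc(s,312,215,50,55,10);print(proj(s,k[:3]))"
```

```text
t32.9 [ 0.456  -0.1289  0.1998] yaw 78.7 F [ 0.4 -0.8  0.2] M [-0.    0.    0.01] op 0.500 gf 0.0 j [ -29.   20.  104.   -0.   56. -108.]
[0.001, -0.02, -0.001] [-0.001, 0.001, 0.011] rows 0.1
[0.0, 0.0, 0.377] [0.0, 0.0, 0.0] rows 2.7
215          976666656679986666666666655559b          
216            578a a76667666666665547b               
217                  5566666666569b                   
218                   567766666b                      
219                   566666765a                      
220                   766667665a           b          
221     a             7666666659          98b      b99
222      b            7666666668          988b  a99877
223                   6667676659          988899877a  
224                   766766666a          a88777a     
225                   6676667669         98769        
226                   6666676669     a9987a           
227 a                 666666688b  a9887a              
228 9                 757a     99977a                 
229 9           bb8a      baaa987a                    
230 9            a78a  ba99877a        
[... 1488 characters left out ...]
aa9aaaaaaaaa
258 aa99a9999999996766776767766a  baa999a999aaaa9aabba
259 9a99a99999a99976677766778a9aa9999a9a9aaaaaabaaaaaa
260 99aa9999999aa977777679aaaaaaaaaaaaaaaaaaaaaaaaaaab
261 999a99a999aaa966777679aaaaaaaaaaaaabbaaaaaaaaa999b
262  a99aaaa9999aa66677679aaaaaaaabbaaaaaaaaaa999a9999
263   a9a98aabaaa976666679aaaabbaaaaaa99a999aa98999999
264   a9aaaaaaaaaa9766668abbaabaaaa9ab   999aa9999999a
265 bbaaaaa9aaaaaaaaa9ababbbabaab        89a9a99a9a99a
266 9aaaaaaaaaa9abbbaaaaaaaaa889ab       89a9a9a9a9aaa
267 aaaaaaaaabababaaabaaaa87889999b      89a99aaa9999a
268 aaaaabbaaaaaaaaaaa9aaa9899aaa99b     8999a9a9999aa
269 abbaaaaaaaaaa99aaa999a9999999999     89999a9a999a9
[329.64134652 260.91455191]
```

>>> step_arm --pt "0 -0.018 0.08 0 0 0.01 0" --pt "0 -0.018 0.16 0 0 0.01 0" --pt "0 -0.018 0.24 0 0 0.01 0" --pt "0 -0.018 0.3 0 0 0.01 0" --pt "0 -0.018 0.35 0 0 0.01 0" --pt "0 -0.018 0.377 0 0 0.01 0" --pt "0 -0.018 0.377 0 0 0.01 0.2" --pt "0 -0.018 0.377 0 0 0.01 0.4"

```text
time_s: 33.58
position: [0.4546, -0.1355, 0.0864]
tcp_rot: [[-0.978, 0.207, 0.0], [0.207, 0.978, -0.0], [-0.0, -0.0, -1.0]]
force: [-0.2, 0.6, 0.5]
opening: 0.42
grasp_force: 0.0
```

```bash
python3 -c "
from arc import *
st();plan(knob(81.4))
s=snap('side');asc(s,312,225,40,42,10)"
```

```text
t33.6 [ 0.4546 -0.1355  0.0864] yaw 78.0 F [-0.2  0.6  0.5] M [-0.02  0.01 -0.06] op 0.420 gf 0.0 j [ -30.   31.  110.   -0.   38. -108.]
[0.0, 0.002, -0.002] [-0.0, 0.0, -0.004] rows 0.0
225 776679b666666665656666666666666666658a88
226 776668a86666566655666666666666666666689a
227 7789aa8986666666656666666666666666658   
228 77     89666666666666666666666666566    
229 7b ba  888665566666666666666666666659   
230 8  99aa689866665666656666666666666556   
231 7  9aa8668966656666666656666666666656   
232 79b89a9777986766666666666566666666665b  
233 668aa99a 97866666666666666666666666666  
234 9    899aa5786666666666666665666677766b 
235 9b   b999957987766665665666667677677667b
236 98a   b9a8567866566566667889988676776665
237 88a    8a9767887876679888989998888888888
238        a87777898789989988888889889898888
239         66777777789899888888888888899998
240         67677667778989899889898898888889
241 aaa9a99a66898777677888889889989989998899
242 9899998768998888878999888898888888889889
243 9999999778899999988889888888999888898888
244 9999999766898989898888889898888899888989
245 99999997
[... 277 characters left out ...]
aa67777777777776766666666
252 9999999999767668a67877777766666666666666
253 9999999999767656766777766666666666666666
254 9999999999767666666666666666666666666666
255 9999999998767666666666666666666666666666
256 9999999999986766666567666666666666666666
257 99999999999999666668aa866666666666666666
258 99999999999999666668ba766666666666656779
259 99999a9999999966666777666665666677899999
260 8999999999999966776666666666778a999999aa
261 98999999999aa9666766666666799a9aa9aaaaaa
262  a899999999aa966666666666679aabaaaaaaaaa
263   99b abbaaa997666666666667aaaaaa999999a
264   bb   9aa9aa99766666666657aaa99aa   999
265        99aaaaaa9976666666679bb       899
266         9a9aaaaba86666667579ab       899
```

>>> step_arm --pt "0 0 0 0 0 0 0.45" --pt "0 0 0 0 0 0 0.45" --pt "-0.002 0.047 0 0 0 0.12 0.45" --pt "-0.01 0.099 0 0 0 0.253 0.45" --pt "-0.023 0.15 0 0 0 0.387 0.45" --pt "-0.041 0.199 0 0 0 0.52 0.45" --pt "-0.064 0.245 0 0 0 0.653 0.45" --pt "-0.064 0.245 0 0 0 0.653 0.45"

```text
time_s: 34.3
position: [0.4904, -0.0651, 0.0872]
tcp_rot: [[-0.752, 0.659, 0.004], [0.659, 0.752, -0.001], [-0.003, 0.002, -1.0]]
force: [-0.2, 0.2, 0.7]
opening: 0.278
grasp_force: 0.0
```

```bash
python3 -c "
from arc import *
st();plan(knob(52))
rel(knob(52),[knob(t) for t in (47,42,37,32,27,22,22)]);print();rel(knob(22),[knob(t) for t in (17,12,7,2,-1,-3,-3,-3)])"
```

```text
t34.3 [ 0.4904 -0.0651  0.0872] yaw 48.8 F [-0.2  0.2  0.7] M [-0.11 -0.03  0.  ] op 0.278 gf 0.0 j [-21.  32. 107.   0.  40. -69.]
[0.001, -0.008, 0.001] [0.002, 0.004, -0.0] rows 0.1
[-0.002, 0.044, 0.0, 0.0, 0.0, 0.111]
[-0.008, 0.087, 0.0, 0.0, 0.0, 0.222]
[-0.017, 0.129, 0.0, 0.0, 0.0, 0.333]
[-0.03, 0.171, 0.0, 0.0, 0.0, 0.444]
[-0.047, 0.211, 0.0, 0.0, 0.0, 0.556]
[-0.067, 0.25, 0.0, 0.0, 0.0, 0.667]
[-0.067, 0.25, 0.0, 0.0, 0.0, 0.667]

[-0.002, 0.044, 0.0, 0.0, 0.0, 0.111]
[-0.008, 0.087, 0.0, 0.0, 0.0, 0.222]
[-0.017, 0.129, 0.0, 0.0, 0.0, 0.333]
[-0.03, 0.171, 0.0, 0.0, 0.0, 0.444]
[-0.04, 0.195, 0.0, 0.0, 0.0, 0.511]
[-0.047, 0.211, 0.0, 0.0, 0.0, 0.556]
[-0.047, 0.211, 0.0, 0.0, 0.0, 0.556]
[-0.047, 0.211, 0.0, 0.0, 0.0, 0.556]
```

>>> step_arm --pt "-0.002 0.044 0 0 0 0.111 0.45" --pt "-0.008 0.087 0 0 0 0.222 0.45" --pt "-0.017 0.129 0 0 0 0.333 0.45" --pt "-0.03 0.171 0 0 0 0.444 0.45" --pt "-0.047 0.211 0 0 0 0.556 0.45" --pt "-0.067 0.25 0 0 0 0.667 0.45" --pt "-0.067 0.25 0 0 0 0.667 0.45"

```text
time_s: 34.88
position: [0.5553, -0.0234, 0.0869]
tcp_rot: [[-0.323, 0.946, 0.004], [0.946, 0.323, -0.001], [-0.002, 0.004, -1.0]]
force: [0.2, -0.5, -0.0]
opening: 0.275
grasp_force: 0.0
```

>>> step_arm --pt "-0.002 0.044 0 0 0 0.111 0.45" --pt "-0.008 0.087 0 0 0 0.222 0.45" --pt "-0.017 0.129 0 0 0 0.333 0.45" --pt "-0.03 0.171 0 0 0 0.444 0.45" --pt "-0.04 0.195 0 0 0 0.511 0.45" --pt "-0.047 0.211 0 0 0 0.556 0.45" --pt "-0.047 0.211 0 0 0 0.556 0.45" --pt "-0.047 0.211 0 0 0 0.556 0.45"

```text
time_s: 35.55
position: [0.612, -0.0165, 0.0859]
tcp_rot: [[0.104, 0.994, -0.011], [0.995, -0.104, 0.001], [-0.0, -0.011, -1.0]]
force: [-6.7, -0.6, 3.8]
opening: 0.277
grasp_force: 3.2
```

```bash
python3 -c "
from arc import *
st();plan(knob(-3))
s=snap('side');H=cv2.cvtColor(s['image'],cv2.COLOR_RGB2HSV);m=cv2.inRange(H,np.array((0,170,80)),np.array((5,255,255)));m[:170]=0;m[300:]=0;m[:,270:]&=255;m[:,:265]=0
for k in cv2.findContours(m,cv2.RETR_EXTERNAL,cv2.CHAIN_APPROX_NONE)[0]:
    if cv2.contourArea(k)>8: print(cv2.contourArea(k),cv2.boundingRect(k))
print([np.round(proj(s,(*W(0,y),.084)),1) for y in(-.135,0,.089)])"
```

```text
t35.5 [ 0.612  -0.0165  0.0859] yaw -6.0 F [-6.7 -0.6  3.8] M [-0.09  1.17  0.01] op 0.277 gf 3.2 j [-12.  39.  90.  -0.  52.  -6.]
[0.002, 0.019, -0.004] [-0.013, 0.0, 0.005] rows 0.1
289.5 (350, 221, 41, 36)
37.5 (338, 206, 9, 9)
[array([385.4, 248.7]), array([356.8, 221. ]), array([339.7, 204.4])]
```

>>> step_arm --pt "0 0 0 0 0 0 0" --pt "0 0 0 0 0 0 0" --pt "0 0 0 0 0 0 0" --pt "0 0 -0.1 0 0 0 0" --pt "0 0 -0.2 0 0 0 0" --pt "0 0 -0.35 0 0 0 0" --pt "0 0 -0.5 0 0 0 0" --pt "0 0 -0.6 0 0 0 0"

```text
time_s: 36.27
position: [0.6181, -0.0167, 0.2691]
tcp_rot: [[0.108, 0.994, 0.003], [0.994, -0.108, -0.001], [-0.0, 0.003, -1.0]]
force: [1.0, 0.2, 0.4]
opening: 0.503
grasp_force: 0.0
```

Run:
```python
from p import *
st()
t=snap('top');s=snap('side')
asc(t,150,278,62,30,16)
H=cv2.cvtColor(t['image'],cv2.COLOR_RGB2HSV)
k=cv2.inRange(t["image"],(0,0,0),(50,50,50));k[:,:160]=0;k[:,215:]=0;k[:280]=0;k[:,:][306:]=0
for q in cv2.findContours(k,cv2.RETR_EXTERNAL,cv2.CHAIN_APPROX_NONE)[0]:
    if cv2.contourArea(q)>20:
        R=cv2.minAreaRect(q);b=cv2.boxPoints(R);print("blk",cv2.contourArea(q),R);[print(np.round(p,1),np.round(onz(t,*p,.194),4)) for p in b]
m=cv2.inRange(H,np.array((20,120,90)),np.array((35,255,255)));m[:,:150]=0;m[:,235:]=0;m[:280]=0;m[310:]=0
for q in cv2.findContours(m,cv2.RETR_EXTERNAL,cv2.CHAIN_APPROX_NONE)[0]:
    if cv2.contourArea(q)>20: R=cv2.minAreaRect(q);print("yel",R);[print(np.round(p,1),np.round(onz(t,*p,.156),4)) for p in cv2.boxPoints(R)]
m=cv2.inRange(H,np.array((5,130,60)),np.array((16,255,220)));m[:,:150]=0;m[:,235:]=0;m[:270]=0;m[315:]=0
for q in cv2.findContours(m,cv2.RETR_EXTERNAL,cv2.CHAIN_APPROX_NONE)[0]:
    if cv2.contourArea(q)>40: R=cv2.minAreaRect(q);print("wood",R);[print(np.round(p,1),np.round(onz(t,*p,.05),4)) for p in cv2.boxPoints(R)]
```

```text
t36.3 [ 0.6181 -0.0167  0.2691] yaw -6.2 F [1.  0.2 0.4] M [-0.13  0.09 -0.1 ] op 0.503 gf 0.0 j [-12.  27.  80.   0.  74.  -6.]
278                          6666  6665445455555666666666666643333
279                           6   66665444554445555555666666543333
280                        776    66655444444444445555555666543334
281        6              66667   66655454444444545554555555433334
282         4            66666666544434454455554554544555544433344
283    65   44           5    665444444333344545555555444444333334
284   64     66      77  76    65444444444443333455555555554333334
285   54         7664446  47 6654444444444444444333344555543333434
286   647             75434444444444444444444444444443333443333444
287    65               311111233456544444444444444444444433334444
288                     111111101125677664444444444444444433333444
289      7             7211111111111122456666453444444444333334444
290                    5111111221121111112225577664534444333334444
291                    3111121221111111111111123355766543333444444
292                    5221212122
[... 1359 characters left out ...]
53, 6.471962928771973), 12.33908748626709)
[155.6 287.7] [0.3908 0.3586 0.156 ]
[157.  281.4] [0.4062 0.3554 0.156 ]
[201.2 291.1] [0.3803 0.2461 0.156 ]
[199.8 297.4] [0.3651 0.2494 0.156 ]
wood ((186.45945739746094, 299.24322509765625), (22.35826301574707, 7.562353610992432), 9.462322235107422)
[174.8 301.1] [0.3579 0.3454 0.05  ]
[176.1 293.7] [0.3777 0.3422 0.05  ]
[198.1 297.4] [0.3666 0.2825 0.05  ]
[196.9 304.8] [0.3469 0.2858 0.05  ]
wood ((191.41766357421875, 283.37060546875), (25.923192977905273, 10.521127700805664), 12.528807640075684)
[177.6 285.7] [0.3989 0.3382 0.05  ]
[179.9 275.4] [0.4263 0.3323 0.05  ]
[205.2 281. ] [0.4097 0.2636 0.05  ]
[202.9 291.3] [0.3824 0.2696 0.05  ]
```

```bash
python3 -c "
from p import *
plan((.5,.15,.3,-10),(.379,.281,.3,-13.5),(.379,.281,.2,-13.5),(.379,.281,.157,-13.5))"
```

```text
[0.511, -0.464, -0.094] [0.023, 0.001, 0.085] rows 5.0
[0.36, -0.473, 0.0] [0.0, 0.0, 0.078] rows 4.3
[0.0, 0.0, 0.333] [0.0, 0.0, 0.0] rows 2.4
[0.0, 0.0, 0.143] [0.0, 0.0, 0.0] rows 1.0
```

>>> step_arm --pt "0.511 -0.464 -0.094 0 0 0.085 -0.2" --pt "0.511 -0.464 -0.094 0 0 0.085 -0.2" --pt "0.511 -0.464 -0.094 0 0 0.085 -0.2" --pt "0.511 -0.464 -0.094 0 0 0.085 -0.2" --pt "0.511 -0.464 -0.094 0 0 0.085 -0.2" --pt "0.511 -0.464 -0.094 0 0 0.085 -0.2" --pt "0.511 -0.464 -0.094 0 0 0.085 -0.2" --pt "0.511 -0.464 -0.094 0 0 0.085 -0.2"

```text
time_s: 37.03
position: [0.4964, 0.1511, 0.2943]
tcp_rot: [[0.174, 0.985, 0.001], [0.985, -0.174, -0.001], [-0.0, 0.001, -1.0]]
force: [-0.1, -0.1, 0.5]
opening: 0.599
grasp_force: 0.0
```

```bash
python3 lt.py | grep -E "gold|white|red"; python3 -c "
from p import *
plan((.379,.281,.3,-13.5))"
```

```text
gold [286.6 217.1] [10.7 23.7] [-36.8  70.6] box [[-68.5, 85.9], [-3.6, 84.1], [-4.8, 55.1], [-69.7, 57.2]]
gold [287.5 189.5] [17. 11.] [39.8 71.1] box [[63.2, 87.1], [64.1, 57.1], [16.5, 55.2], [15.6, 85.1]]
white [318.5 233.9] [51.1  2.6] [-79.9 -17. ] box [[-83.3, 51.6], [-76.1, 51.7], [-76.5, -85.8], [-83.7, -85.7]]
white [312.  218.5] [23. 10.] [-38.5   1.8] box [[-7.2, 16.4], [-6.4, -10.7], [-69.5, -12.7], [-70.3, 14.2]]
white [313. 191.] [16. 10.] [37.8  1.5] box [[59.8, 15.9], [60.6, -11.4], [15.9, -12.8], [15.0, 14.4]]
white [313.5 176.3] [65.1  2.7] [79.2  1.5] box [[75.7, 90.6], [83.3, 90.6], [82.9, -87.7], [75.4, -87.6]]
red [338.5 204.5] [11. 61.] [ -3.  -67.8] box [[9.4, 13.7], [14.6, -148.8], [-15.3, -149.2], [-20.5, 12.7]]
red [293. 202.] [ 6. 26.] [-0.  53.3] box [[7.1, 88.2], [9.2, 19.0], [-7.1, 18.5], [-9.2, 87.5]]
[0.359, -0.464, -0.02] [0.001, 0.0, 0.074] rows 4.2
```

>>> step_arm --pt "0.36 -0.473 0 0 0 0.078 -0.2" --pt "0.36 -0.473 0 0 0 0.078 -0.2" --pt "0.36 -0.473 0 0 0 0.078 -0.2" --pt "0.36 -0.473 0 0 0 0.078 -0.2" --pt "0.36 -0.473 0 0 0 0.078 -0.2" --pt "0.36 -0.473 0 0 0 0.078 -0.2" --pt "0.36 -0.473 0 0 0 0.078 -0.2"

```text
time_s: 37.72
position: [0.3762, 0.2822, 0.2943]
tcp_rot: [[0.235, 0.972, 0.001], [0.972, -0.235, -0.001], [-0.0, 0.001, -1.0]]
force: [0.0, 0.3, 0.4]
opening: 0.597
grasp_force: 0.0
```

```bash
python3 -c "
from p import *
st();plan((.379,.281,.22,-13.5),(.379,.281,.157,-13.5))"
```

```text
t37.7 [0.3762 0.2822 0.2943] yaw -13.6 F [0.  0.3 0.4] M [-0.06  0.03 -0.03] op 0.597 gf 0.0 j [23. 13. 97. -0. 70. 37.]
[-0.002, 0.01, 0.248] [0.001, 0.001, -0.002] rows 1.8
[0.0, 0.0, 0.21] [0.0, 0.0, 0.0] rows 1.5
```

>>> step_arm --pt "-0.002 0.01 0.1 0 0 0 -0.2" --pt "-0.002 0.01 0.2 0 0 0 -0.2" --pt "-0.002 0.01 0.3 0 0 0 -0.2" --pt "-0.002 0.01 0.36 0 0 0 -0.2" --pt "-0.002 0.01 0.4 0 0 0 -0.2" --pt "-0.002 0.01 0.43 0 0 0 -0.2" --pt "-0.002 0.01 0.455 0 0 0 -0.2" --pt "-0.002 0.01 0.455 0 0 0 -0.2"

```text
time_s: 38.38
position: [0.3785, 0.2802, 0.1567]
tcp_rot: [[0.238, 0.971, -0.002], [0.971, -0.238, -0.001], [-0.001, -0.001, -1.0]]
force: [-0.5, -1.2, 0.3]
opening: 0.6
grasp_force: 0.0
```

>>> step_arm --pt "0 0 0 0 0 0 1" --pt "0 0 0 0 0 0 1" --pt "0 0 0 0 0 0 1" --pt "0 0 0 0 0 0 1" --pt "0 0 0 0 0 0 1" --pt "0 0 0 0 0 0 1" --pt "0 0 0 0 0 0 1" --pt "0 0 0 0 0 0 1"

```text
time_s: 39.05
position: [0.3776, 0.2815, 0.1582]
tcp_rot: [[0.235, 0.972, -0.0], [0.972, -0.235, 0.0], [0.0, -0.0, -1.0]]
force: [-0.5, 0.8, 3.0]
opening: 0.161
grasp_force: 30.0
```

```bash
python3 -c "
from m import *
from p import *
st();plan((.379,.281,.157,-13.5),(.379,.281,.270,-13.5))
cv2.imwrite('pics/m9.png',crop(s,180,110,90,120,450,600))"
```

```text
t39.1 [0.3777 0.2815 0.1582] yaw -13.6 F [-0.9  0.4  3.5] M [0.04 0.39 0.12] op 0.160 gf 30.0 j [ 23.  24. 107.   0.  49.  37.]
[-0.001, 0.005, 0.004] [-0.0, -0.0, -0.003] rows 0.0
[0.0, 0.0, -0.377] [0.0, 0.0, 0.0] rows 2.7
```

View pics/m9.png

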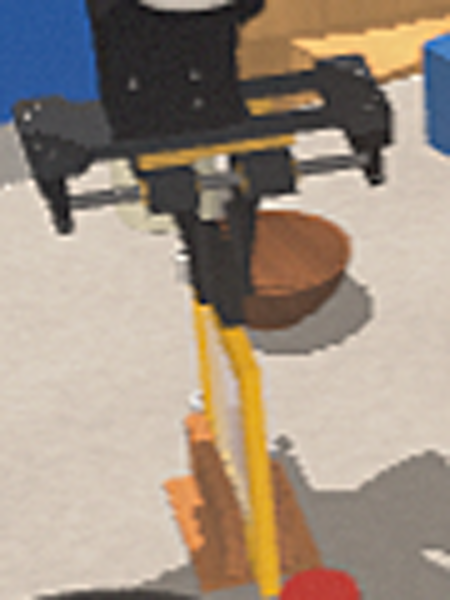

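>>> step_arm --pt "0 0 -0.05 0 0 0 1" --pt "0 0 -0.12 0 0 0 1" --pt "0 0 -0.2 0 0 0 1" --pt "0 0 -0.28 0 0 0 1" --pt "0 0 -0.35 0 0 0 1" --pt "0 0 -0.38 0 0 0 1" --pt "0 0 -0.38 0 0 0 1"

```text
time_s: 39.73
position: [0.3789, 0.2817, 0.2733]
tcp_rot: [[0.236, 0.972, 0.004], [0.972, -0.236, 0.001], [0.002, 0.003, -1.0]]
force: [0.9, 0.1, -3.2]
opening: 0.16
grasp_force: 30.0
```

Run:
```python
from arc import *
st()
t=snap('top');s=snap('side')
for nm,c in(('top',t),('side',s)):
    for z in(.160,.136,.06,.036): print(nm,z,np.round(proj(c,(*W(-.11,.097),z)),1))
asc(t,256,226,40,30,8);asc(s,290,182,40,60,8)
```

```text
t39.7 [0.3789 0.2817 0.2733] yaw -13.6 F [ 0.9  0.1 -3.2] M [-0.12  0.01  0.  ] op 0.160 gf 30.0 j [23. 14. 99. -0. 67. 37.]
top 0.16 [271.8 238.4]
top 0.136 [272.8 239.8]
top 0.06 [275.6 243.7]
top 0.036 [276.4 244.8]
side 0.16 [302.9 190.2]
side 0.136 [303.  197.8]
side 0.06 [303.2 221.1]
side 0.036 [303.3 228.2]
226   cbbbbbbbbbbbbbbbbbbbbbbe        fa769b
227  ebbbbbbbbbbbbbbbbbbbbbbb         ea76ab
228  ebbbbbbbbbbbbbbbbbbbbbbbde   e  dda78ab
229  ebbbbbbbbbbbbbbbbbbbbbbbbbaaaaaaaba9abb
230  ebbbbbbbbbb99998989bbbbbb98888888899abb
231   bbbbbbbbbb76666666898  eccca7777666789
232  ebbbbbbbbbb76666666666                 
233  ebbbcbbbbb976666666666                 
234  dbaaaa9aab766666656666bcd              
235  dbaaaaaaa98999988888767bbbcee f  eee fe
236  cbbbbbbbb69aaab889aa7679999addddddddddd
237  bbbbbbbba69aaae96aba76666666abbbbbbbbbc
238  bbbbbbbbb59aaa  8aba76666666bbbbbbbbbbb
239  bbbbbbbbb59abb  aaab89999977abcbbbbbbbb
240  bbbbbbbbb69babccaaab89999b99bbbbbbbbbbb
241  bbbbbcccb69aaaabaaaa89986bbbbbbbbbbbbbb
242  cbbbbcbbb6aaaaaaaaaa7aa86bbbbbbbbbbbbbb
243  c98989888699a
[... 2533 characters left out ...]
             
226     cbccbba    e                        
227     cccde e       ccccc                 
228     ccccf      c dbbbbb             e   
229     ccbcd      b  dbbbc           deac  
230     dbccbd       edbcbb            c9ac 
231      dccbbd   eecbcbcbc             9aab
232       dbbbbddcbcbbbccbc             d9aa
233        dcbacbbbcbccbbbc              d9a
234 b       fbbcbbbcbce bbc               78
235 ec       ebbcbcbcbce bbd               6
236  fc        bbcbcccbbe bbd               
237   bd       ecbbbbbbc  bad               
238    bd       abbd                        
239     be                                  
240      b                                  
241      eb
```

```bash
python3 -c "
from p import *
plan((.379,.281,.271,-13.5),(.43,.1,.265,-8),(.46,-.015,.24,-3.2),(.47,-.0147,.217,-3.2))"
```

```text
[0.002, 0.006, -0.001] [-0.002, 0.002, -0.003] rows 0.0
[-0.547, 0.306, 0.02] [0.0, 0.0, -0.122] rows 4.5
[-0.366, 0.152, 0.083] [0.0, 0.0, -0.107] rows 2.9
[0.003, 0.033, 0.077] [0.0, 0.0, 0.0] rows 0.6
```

>>> step_arm --pt "-0.07 0.04 0 0 0 -0.03 1" --pt "-0.16 0.09 0.005 0 0 -0.06 1" --pt "-0.26 0.15 0.01 0 0 -0.08 1" --pt "-0.36 0.2 0.015 0 0 -0.1 1" --pt "-0.46 0.26 0.02 0 0 -0.122 1" --pt "-0.52 0.29 0.02 0 0 -0.122 1" --pt "-0.547 0.306 0.02 0 0 -0.122 1" --pt "-0.547 0.306 0.02 0 0 -0.122 1"

```text
time_s: 40.5
position: [0.4281, 0.0987, 0.2644]
tcp_rot: [[0.145, 0.989, -0.003], [0.989, -0.145, -0.0], [-0.001, -0.003, -1.0]]
force: [1.2, -0.3, -3.6]
opening: 0.158
grasp_force: 30.0
```

>>> step_arm --pt "-0.06 0.03 0.01 0 0 -0.03 1" --pt "-0.13 0.06 0.02 0 0 -0.06 1" --pt "-0.21 0.09 0.04 0 0 -0.08 1" --pt "-0.29 0.12 0.06 0 0 -0.107 1" --pt "-0.34 0.14 0.08 0 0 -0.107 1" --pt "-0.366 0.152 0.083 0 0 -0.107 1" --pt "-0.366 0.152 0.083 0 0 -0.107 1" --pt "-0.366 0.152 0.083 0 0 -0.107 1"

```text
time_s: 41.17
position: [0.4575, -0.0136, 0.2406]
tcp_rot: [[0.058, 0.998, -0.002], [0.998, -0.058, 0.002], [0.002, -0.002, -1.0]]
force: [-1.0, 0.8, -3.3]
opening: 0.159
grasp_force: 30.0
```

Run:
```python
from m import *
from arc import *
st();plan((.47,-.0147,.217,-3.2))
cv2.imwrite('pics/m10.png',np.hstack([crop(c,240,210,60,60,400,400),crop(s,250,150,100,100,400,400)]))
```

```text
t41.3 [ 0.4574 -0.0134  0.241 ] yaw -3.3 F [-0.6  0.4 -3.9] M [-0.17  0.04 -0.01] op 0.157 gf 30.0 j [-16.  15. 103.   0.  61. -13.]
[-0.002, 0.042, 0.08] [-0.001, -0.001, -0.001] rows 0.7
```

View pics/m10.png

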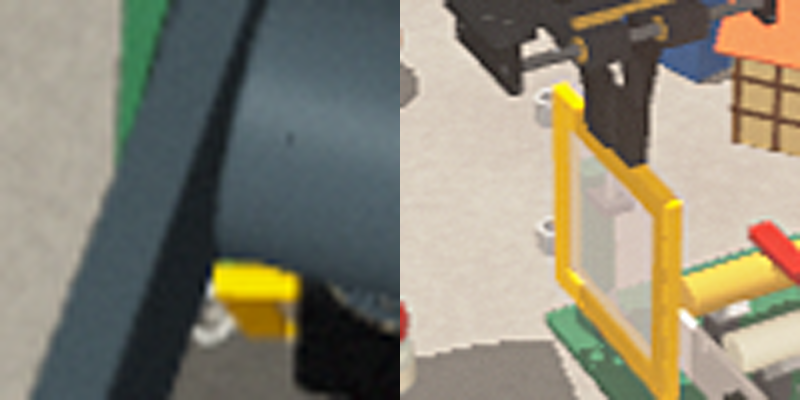

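Run:
```python
from arc import *
t=snap('top');s=snap('side');z=.241
k=np.array([.4574+.087*.058,-.0134+.087*.998])
for dz in(-.018,-.036,-.118,-.136): print(dz,"side",np.round(proj(s,(*k,z+dz)),1),"top",np.round(proj(t,(*k,z+dz)),1))
g=s["image"][170:220,278:296].astype(int)
for i,r in enumerate(g): print(170+i," ".join("%3d"%v for v in r.mean(1)))
```

```text
-0.018 side [288.2 173.8] top [268.7 252.7]
-0.036 side [288.3 179.9] top [269.5 253.6]
-0.118 side [289.1 206.4] top [273. 257.]
-0.136 side [289.2 212. ] top [273.7 257.7]
170  57  46 112 191 212 205 202 199 197 197 200 205 204 203 208 205 199 137
171  77  84  85 164 209 201 197 194 198 202 207 183 177 172 201 208 212 179
172  54  54 102 178 205 198 207 227 239 228 192 163 165 163 164 202 217 185
173  71 109 147 206 203 209 225 203 158 170 160 153 161 166 163 164 208 194
174 211 206 206 208 205 218 220 158 136 155 158 144 159 163 166 164 173 189
175 204 204 202 200 203 197 217 241 224 212 169 142 146 154 163 166 169 170
176 195 195 200 202 202 187 164 174 184 199 160 144 143 140 153 165 167 143
177 199 198 199 202 202 191 161 168 173 176 158 146 143 144 148 153 152 132
178 202 199 198 200 201 187 161 173 168 164 160 146 150 148 145 146 140 131
179 199 199 197 199 200 189 161 170 171 166 157 147 150 152 142 149 132 121
180 201 197 201 200 203 195 174 163 164 162 157 144 147 150 152 147 135 123
181 199 200 198 200 203 204 191 174 173 170 159 146 148 145 145 146 133 137
182 199 198 20
[... 2173 characters left out ...]
 159 184 188 177
211 201 204 207 207 208 203 179 164 170 171 174 149 150 148 159 185 187 180
212 202 205 202 210 210 207 195 175 169 164 166 150 151 145 160 183 188 176
213 205 206 206 208 210 208 205 198 178 170 171 148 152 148 159 183 185 178
214 206 205 208 208 206 207 205 208 208 209 198 143 148 147 161 183 187 176
215 206 205 205 204 203 205 206 207 210 216 202 143 150 149 161 181 188 177
216 205 205 206 204 203 205 205 205 206 210 196 145 149 146 158 180 187 177
217 207 209 207 203 200 203 205 206 205 209 199 156 149 152 176 200 186 183
218 210 208 207 205 203 205 206 206 206 208 198 155 150 145 162 189 199 184
219 205 207 208 206 208 209 210 207 206 209 203 168 144 148 150 171 193 204
```

>>> step_arm --pt "-0.002 0.05 0.03 0 0 0 1" --pt "-0.004 0.09 0.08 0 0 0 1" --pt "-0.004 0.12 0.08 0 0 0 1" --pt "-0.004 0.138 0.08 0 0 0 1" --pt "-0.004 0.138 0.08 0 0 0 1" --pt "-0.004 0.138 0.08 0 0 0 1"

```text
time_s: 41.87
position: [0.4993, -0.0182, 0.2176]
tcp_rot: [[0.057, 0.998, 0.0], [0.998, -0.057, -0.0], [-0.0, 0.0, -1.0]]
force: [0.3, -0.5, -3.8]
opening: 0.156
grasp_force: 30.0
```

Run:
```python
from m import *
from arc import *
st();plan((.4997,-.0147,.217,-3.2))
P=np.array(read_state()["position"]);R=np.array(read_state()["tcp_rot"]);k=P+.087*R[:,0]
for dz in(-.018,-.036,-.118,-.136): print(dz,"side",np.round(proj(s,(*k[:2],P[2]+dz)),1),"top",np.round(proj(c,(*k[:2],P[2]+dz)),1))
cv2.imwrite('pics/m11.png',np.hstack([crop(s,285,165,45,75,360,600),crop(c,255,220,40,60,400,600)]))
```

```text
t42.0 [ 0.4987 -0.0183  0.2175] yaw -3.3 F [-0.1 -0.2 -3.3] M [-0.17  0.09  0.06] op 0.161 gf 30.0 j [-15.  20. 100.  -0.  60. -12.]
[0.012, 0.003, 0.002] [-0.0, 0.0, -0.002] rows 0.1
-0.018 side [303.2 178.1] top [271.6 236.4]
-0.036 side [303.3 184. ] top [272.4 237.5]
-0.118 side [303.5 209.9] top [275.6 242. ]
-0.136 side [303.6 215.4] top [276.3 242.9]
```

View pics/m11.png

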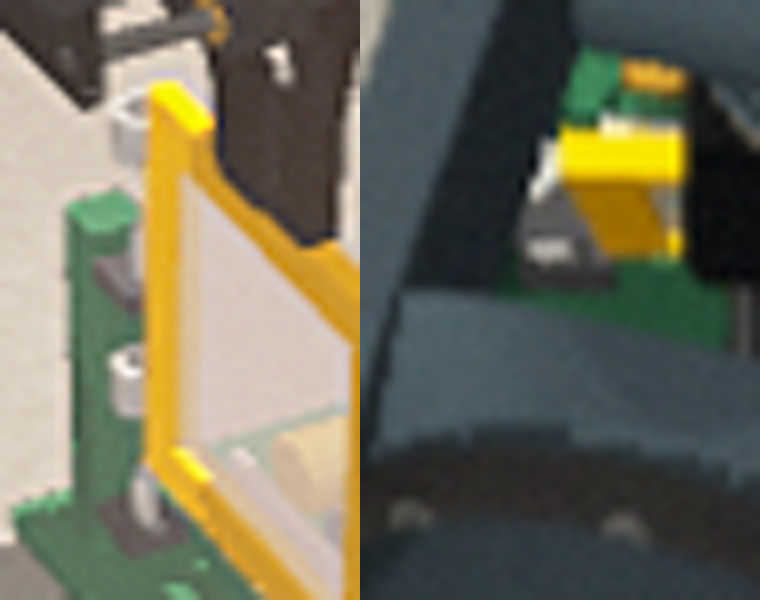

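>>> step_arm --pt "-0.002 -0.001 0.02 0 0 0 1" --pt "-0.002 -0.001 0.04 0 0 0 1" --pt "-0.002 -0.001 0.055 0 0 0 1" --pt "-0.002 -0.001 0.065 0 0 0 1" --pt "-0.002 -0.001 0.075 0 0 0 1" --pt "-0.002 -0.001 0.085 0 0 0 1" --pt "-0.002 -0.001 0.085 0 0 0 1"

```text
time_s: 42.55
position: [0.4985, -0.019, 0.1908]
tcp_rot: [[0.058, 0.998, -0.001], [0.998, -0.058, 0.0], [0.0, -0.001, -1.0]]
force: [-0.4, 1.1, -4.4]
opening: 0.163
grasp_force: 30.0
```

Run:
```python
from m import *
from arc import *
st()
asc(s,292,196,26,40,16)
```

```text
t42.6 [ 0.4989 -0.0191  0.1914] yaw -3.3 F [-1.1 -0.1 -4.1] M [-0.11 -0.   -0.  ] op 0.154 gf 30.0 j [-15.  23. 101.   0.  56. -12.]
196   5556567            43333
197   55556               4333
198  755556                433
199  6555556                43
200   555556                 6
201   5556556                 
202   556665566               
203   555665555               
204   456666665               
205   556666666               
206   456666666               
207   456666665               
208   555666666               
209   555666666               
210   456666666               
211   456666666               
212   455666666               
213   4566666667              
214   4566666667              
215   4556665567              
216   456656                  
217   45666                   
218   45666                   
219   45566                   
220   65666                   
221   65566                   
222   65666                   
223   65566                   
224   655667                  
225   6556666                 
226   5566665                 
227   6556655                 
228 665555555                 
229 6655555656                
230 66556655556               
231 666556555556              
232 6666566555557             
233 6666666555655             
234 66666666656656            
235 666566666666656
```

>>> step_arm --pt "0 0 0.008 0 0 0 1" --pt "0 0 0.016 0 0 0 1" --pt "0 0 0.022 0 0 0 1" --pt "0 0 0.028 0 0 0 1" --pt "0 0 0.034 0 0 0 1" --pt "0 0 0.034 0 0 0 1"

```text
time_s: 43.15
position: [0.4986, -0.0191, 0.1809]
tcp_rot: [[0.058, 0.998, -0.001], [0.998, -0.058, 0.0], [0.0, -0.001, -1.0]]
force: [-0.1, 0.2, -4.5]
opening: 0.154
grasp_force: 30.0
```

```bash
python3 -c "
from p import *
st()"
```

```text
t43.1 [ 0.4986 -0.0191  0.1809] yaw -3.3 F [-0.1  0.2 -4.5] M [-0.15  0.11  0.02] op 0.154 gf 30.0 j [-15.  23. 102.  -0.  55. -12.]
```

Free of contact and past the taper; continue down to the seat (~0.172).

>>> step_arm --pt "0 0 0.007 0 0 0 1" --pt "0 0 0.014 0 0 0 1" --pt "0 0 0.02 0 0 0 1" --pt "0 0 0.025 0 0 0 1" --pt "0 0 0.03 0 0 0 1" --pt "0 0 0.03 0 0 0 1"

```text
time_s: 43.65
position: [0.4987, -0.019, 0.172]
tcp_rot: [[0.058, 0.998, -0.001], [0.998, -0.058, 0.0], [0.0, -0.001, -1.0]]
force: [0.2, -0.4, -3.5]
opening: 0.158
grasp_force: 30.0
```

Run:
```python
from m import *
from arc import *
st()
cv2.imwrite('pics/m12.png',crop(s,280,170,75,75,600,600))
```

```text
t43.8 [ 0.4989 -0.0191  0.1723] yaw -3.3 F [ 0.5 -0.3 -2.8] M [-0.15  0.05 -0.08] op 0.158 gf 30.0 j [-15.  24. 103.  -0.  53. -12.]
```

View pics/m12.png

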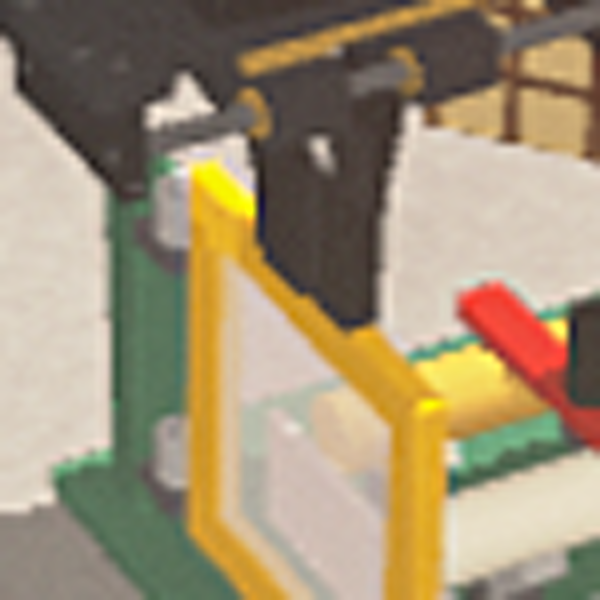

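>>> step_arm --pt "0 0 0.004 0 0 0 1" --pt "0 0 0.008 0 0 0 1" --pt "0 0 0.012 0 0 0 1" --pt "0 0 0.012 0 0 0 1"

```text
time_s: 44.08
position: [0.4995, -0.0198, 0.1699]
tcp_rot: [[0.057, 0.998, 0.001], [0.998, -0.057, -0.001], [-0.001, 0.002, -1.0]]
force: [-1.4, -1.6, 4.3]
opening: 0.159
grasp_force: 30.0
```

```bash
python3 -c "
from p import *
st()"
```

```text
t44.1 [ 0.4995 -0.0198  0.1699] yaw -3.3 F [-1.4 -1.6  4.3] M [-0.19  0.42  0.09] op 0.159 gf 30.0 j [-15.  24. 103.  -0.  53. -12.]
```

>>> step_arm --pt "0 0 0 0 0 0 0.4" --pt "0 0 -0.008 0 0 0 0.4" --pt "0 0 -0.012 0 0 0 0.4" --pt "0 0 -0.012 0 0 0 0.4"

```text
time_s: 44.42
position: [0.4993, -0.0191, 0.1727]
tcp_rot: [[0.058, 0.998, 0.001], [0.998, -0.058, -0.0], [0.0, 0.001, -1.0]]
force: [-0.0, -0.5, -0.5]
opening: 0.287
grasp_force: 0.0
```

>>> step_arm --pt "0 0.008 0 0 0 0 0.4" --pt "0 0.014 0 0 0 0 0.4" --pt "0 0.019 0 0 0 0 0.4" --pt "0 0.023 0 0 0 0 0.4" --pt "0 0.027 0 0 0 0 0.4" --pt "0 0.031 0 0 0 0 0.4" --pt "0 0.031 0 0 0 0 0.4"

```text
time_s: 45.0
position: [0.5071, -0.0195, 0.1721]
tcp_rot: [[0.058, 0.998, -0.003], [0.998, -0.058, 0.0], [0.0, -0.003, -1.0]]
force: [-2.7, -0.6, 1.9]
opening: 0.302
grasp_force: 1.5
```

```bash
python3 -c "
from p import *
st()"
```

```text
t45.0 [ 0.5071 -0.0195  0.1721] yaw -3.3 F [-2.7 -0.6  1.9] M [-0.15  0.64  0.05] op 0.302 gf 1.5 j [-15.  25. 101.  -0.  54. -11.]
```

>>> step_arm --pt "0 0.004 0 0 0 0 0.4" --pt "0 0.008 0 0 0 0 0.4" --pt "0 0.008 0 0 0 0 0.4"

```text
time_s: 45.25
position: [0.5095, -0.0197, 0.1722]
tcp_rot: [[0.058, 0.998, -0.003], [0.998, -0.058, 0.0], [0.0, -0.003, -1.0]]
force: [-5.5, -0.6, 3.9]
opening: 0.303
grasp_force: 2.6
```

```bash
python3 -c "
from p import *
st()"
```

```text
t45.2 [ 0.5095 -0.0197  0.1722] yaw -3.3 F [-5.5 -0.6  3.9] M [-0.27  1.03  0.11] op 0.303 gf 2.6 j [-15.  25. 101.  -0.  54. -11.]
```

>>> step_arm --pt "0 -0.02 0 0 0 0 0.4" --pt "0 -0.028 0 0 0 0 0.3" --pt "0 -0.028 0 0 0 0 0.3" --pt "0 -0.028 -0.05 0 0 0 0.3" --pt "0 -0.028 -0.15 0 0 0 0.3" --pt "0 -0.028 -0.3 0 0 0 0.3" --pt "0 -0.028 -0.4 0 0 0 0.3" --pt "0 -0.028 -0.5 0 0 0 0.3"

```text
time_s: 45.92
position: [0.5034, -0.0194, 0.325]
tcp_rot: [[0.058, 0.998, 0.004], [0.998, -0.058, -0.001], [-0.0, 0.004, -1.0]]
force: [1.7, -0.1, 0.0]
opening: 0.353
grasp_force: 0.0
```

>>> step_arm --pt "0.1 -0.05 -0.1 0 0 0 0.3" --pt "-0.3 -0.1 -0.1 0 0 0 0.3" --pt "-0.6 -0.1 -0.1 0 0 0 0.3" --pt "-0.8 -0.1 -0.1 0 0 0 0.3" --pt "-0.9 -0.1 -0.1 0 0 0 0.3" --pt "-0.9 -0.1 -0.1 0 0 0 0.3" --pt "-0.9 -0.1 -0.1 0 0 0 0.3" --pt "-0.9 -0.1 -0.1 0 0 0 0.3"

```text
time_s: 46.58
position: [0.4574, -0.2826, 0.3527]
tcp_rot: [[0.058, 0.998, 0.002], [0.998, -0.058, -0.001], [-0.001, 0.002, -1.0]]
force: [1.5, 0.9, 0.2]
opening: 0.348
grasp_force: 0.0
```

```bash
python3 lt.py | grep -E "t4|gold|red"
python3 - <<'E'
from m import *
cv2.imwrite('pics/m13.png',np.hstack([crop(c,240,165,140,140,400,500),crop(s,270,150,130,130,400,500)]))
E
```

```text
t46.6 [ 0.4574 -0.2826  0.3527] yaw -3.3 F [1.5 0.9 0.2] M [-0.08  0.   -0.04] op 0.348 gf 0.0 j [-44.  16.  84.   0.  81. -40.]
gold [307.9 242.1] [62.1 13.7] [-103.1   10.8] box [[-122.2, 93.6], [-85.3, 94.3], [-84.0, -72.4], [-120.9, -72.5]]
gold [286.6 217.3] [10.7 24. ] [-37.3  70.6] box [[-69.5, 86.0], [-3.6, 84.1], [-4.8, 55.1], [-70.7, 57.2]]
gold [287.  189.5] [17. 12.] [39.8 72.5] box [[63.1, 89.9], [64.1, 57.1], [16.5, 55.2], [15.5, 87.8]]
red [324.5 204.5] [11. 89.] [ -4.2 -30.6] box [[7.1, 88.2], [14.6, -148.8], [-15.3, -149.2], [-22.8, 86.9]]
```

View pics/m13.png

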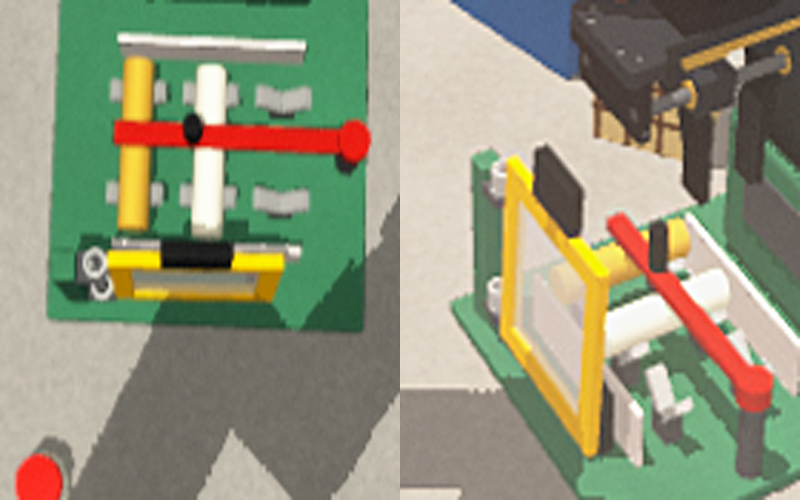

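```bash
python3 -c "
from rig import *
print(hand_in())"
```

```text
the job is handed in; nothing more can be done
None
```

I turned the dial anticlockwise to its stop, laid both tubes that were present in the left and middle grooves, swung the strap over them, hung the guard door on both pins and left it shut, and handed in. The white tube sits about 3–4 mm forward of centre, I did not check the glue bottle again after the first pictures (no moves went near it after the dial), and the hand-in call gave no verdict.

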